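Get the drill guide from behind the cans

ROBOT

A 7-joint arm with a two-finger parallel gripper is mounted at the origin on the work surface. World frame = base frame: x ahead of the robot, y to its left, z up, the work surface at z = 0. Lengths are in m, angles in rad, forces in N, time in s.
With the tool pointing down it reaches from about 0.4 to 0.875 m from the base axis. Payload 19.3 kg.
Tool frame: the origin (TCP) lies between the finger pads; the fingertips stand 17 mm ahead of it and the grasp point (between the pads) lies 2 mm behind it; x points along the fingers, y is the direction in which the jaws open and shut, and the axes are right-handed (so a half turn about x gives the same grasp; the last joint's range is limited). The gripper opens to 85 mm and grips with 20 to 120 N. Pads are 22 mm wide; open, the fingers measure 114 mm over their backs; the gripper's body (76 mm by 85 mm) begins 54 mm behind the grasp point. The pads swing forward as they close: fully open they stand 13 mm farther back than shut.
Start: joints at [-1.388, 0.521, -0.036, 1.599, 0.021, 1.021, -0.113], TCP at [0.156, 0.605, 0.248] pointing down, gripper open.
Joint ranges: [-2.91, 2.91], [-0.3, 2.13], [-1.5, 1.42], [0.17, 2.43], [-1.26, 4.41], [0.16, 1.93], [-2.52, 2.52]. Speed limits (rad/s): [1.89, 1.89, 2.39, 2.39, 3.01, 3.01, 3.01].

INTERFACE

Orientations are given as [roll, pitch, yaw] about the fixed x, y, z axes, in that order (R = Rz(yaw) Ry(pitch) Rx(roll)).
In Python, from workcell import bot gives the robot as it stands.
- The arm moves only by the shell command python3 -m creep 'ROWS' [FORCE]. ROWS is JSON, a list of rows, each an object of numbers: "wx", "wy", "wz": the turn, a rotation vector about the tool's x, y, z in degrees; "tx", "ty", "tz": the shift along the tool's x, y, z in m; "claw": the closure, from 0 (fully open) to 1 (shut). A call has 1 to 8 rows; each row is the pose to reach, as a shift and turn from the pose measured when the call began, along the tool's axes at that moment; what a row does not reach only later rows make up. A row lasts 1/10 s, in which the tool goes at most 50 mm and 8.59 degrees, less where a joint would pass 70% of its speed; a pose out of reach is approached as far as the arm can. A call with a gripper value outside its range is refused whole. The fingers move at their own pace and stop on an object; FORCE is the grip in N (left out, the last holds). Time passes only in rows, so rows that repeat a pose let the fingers close. It gives the time, the measured TCP pose, the force and the opening at its end, in the units of the state.
- bot.observe(): the state, without advancing time (a new reading comes with each control period).
- bot.grab_frame(name): name is "scene" or "top" or "wrist"; returns the picture (400x640x3 uint8, blue, green, red); there is no depth.
- bot.get_calibration(name): a dict with "fx", "fy", "cx", "cy" (pixels), "dist_coeffs" ([k1, k2, p1, p2, k3] as OpenCV has them; the pictures are not rectified), "R" (3x3) and "t" (3): a world point X has camera coordinates R X + t. Camera axes: x right, y down, z forward; pixel columns grow to the right and rows downward; lengths in m; the calibration is good to about 2 mm. A picture is of the moment at which its call begins: read the wrist's pose just before it. get_calibration takes no time and is no camera call; for the wrist camera it gives the pose at the moment of the call.
- bot.job_done(): hands the job in, once; it reports no verdict.
The state is a dict: "clock": time; "qpos": joint angles; "qd": joint speeds; "joint_efforts": joint torques, N m; "position": TCP position; "tool_rot": TCP orientation; "force": force on the tool from outside, world axes, zero at the start; "moment": the same for the moment, N m; "grip_width": finger opening in m.
Only numpy, scipy, OpenCV 4.12 (cv2) and the standard library are available. Lean on these libraries where they do the work, as an engineer would, in place of code of your own. Each camera call takes 0.05 s, during which the arm holds its last target.

TASK

The drill guide lies in the blue storage tray behind a red can, a yellow tin and a green bottle. First stand all three containers in the grey side tray, then lay the guide flat inside the black outline on the white plate in the vise, lengthwise along it, and only after that put every container back upright in the middle of the pad of its own colour. Never tip a container over, and leave the glass screw jar where it stands.

Things in the scene. Friction and masses are not known exactly. Their poses are not given: they have to be found in the camera images.
- red_can: Red spray can, 50 mm in diameter, straight side from the foot to 92 mm, then a shoulder and a white cap 28 mm across, 112 mm high in all, 0.25 kg. Origin at the centre of its underside, z up. All containers are solid and closed; grip it from above round its straight side, at 50 to 75 mm above its foot (70 works).
- yellow_tin: Yellow round tin, 50 mm in diameter up to 80 mm, its lid 52 mm across, 92 mm high in all, 0.25 kg. Origin at the centre of its underside, z up. All containers are solid and closed; grip it from above round its straight side, at 50 to 75 mm above its foot (70 works).
- green_bottle: Green bottle, 50 mm in diameter, straight side from the foot to 86 mm, then a shoulder and a black cap 26 mm across, 112 mm high in all, 0.22 kg. Origin at the centre of its underside, z up. All containers are solid and closed; grip it from above round its straight side, at 50 to 75 mm above its foot (70 works).
- red_pad: Red disc, 70 mm across and 2 mm thick, the place of the red can; fixed on the blue storage tray, under the red can at the start so that only its rim shows. Origin at the centre of its underside, its top 2 mm above; its x axis points from the front of the storage tray to the back, where the drill guide lies.
- yellow_pad: Yellow disc, 70 mm across and 2 mm thick, the place of the yellow tin; fixed on the blue storage tray, under the yellow tin at the start so that only its rim shows. Origin at the centre of its underside, its top 2 mm above; its x axis points from the front of the storage tray to the back, where the drill guide lies.
- green_pad: Green disc, 70 mm across and 2 mm thick, the place of the green bottle; fixed on the blue storage tray, under the green bottle at the start so that only its rim shows. Origin at the centre of its underside, its top 2 mm above; its x axis points from the front of the storage tray to the back, where the drill guide lies.
- drill_guide: Aluminium drill guide, a block 60 mm long (its y axis), 28 mm wide (its x axis) and 30 mm high, with a row of four dark round holes on top, 0.13 kg; it lies flat at the back of the storage tray, so close to the containers that a gripper cannot get down to it until they are gone. Origin at the centre of its underside. Either way round is right.
- side_tray: Grey open tray with a black floor, 300 mm (its x axis) by 140 mm (its y axis), rim 12 mm high and 4 mm thick, fixed; its inner floor is 5 mm above its origin, which is at the centre of its underside. Empty at the start; the containers fit in a row along x, 90 mm apart.
- vise: Low blue machine vise, fixed, with a white plate (84 by 108 mm) held level in it. The plate's top is 62 mm above the origin, which is at the centre of the vise's underside; the vise's jaws stay 4 mm below it. A black outline, 38 mm (x axis) by 70 mm (y axis), is drawn on the plate, its centre straight above the origin; the guide's 60 mm length goes along y.
- screw_jar: Small clear jar of screws with a black lid, 50 mm in diameter, 64 mm high, loose on the table in front of the storage tray; not to be moved. Origin at the centre of its underside.
Mind the look-alikes: they are no part of the job. Of the things that look like the drill_guide, take the one that is farthest to the robot's left at the start.

How it is judged:
On the way, in this order (a step that is already met when the one before it is completed fails the run):
1. all three containers stand upright and released in the grey side tray (x of red_can in the frame of side_tray between -0.14 and 0.14 m and y of red_can in the frame of side_tray between -0.06 and 0.06 m and z of each of red_can, yellow_tin, green_bottle in the frame of side_tray below 0.01 m and contact force between the fingers and red_can below 0.2 N and linear speed of each of red_can, yellow_tin, green_bottle below 0.02 m/s and angle between each of red_can, yellow_tin, green_bottle's own z axis and vertical below 0.1 rad and x of yellow_tin in the frame of side_tray between -0.14 and 0.14 m and y of yellow_tin in the frame of side_tray between -0.06 and 0.06 m and contact force between the fingers and yellow_tin below 0.2 N and x of green_bottle in the frame of side_tray between -0.14 and 0.14 m and y of green_bottle in the frame of side_tray between -0.06 and 0.06 m and contact force between the fingers and green_bottle below 0.2 N), for 0.2 s.
2. the drill guide lies released on the outline on the white plate, while all three containers still stand in the side tray (all of step 1 and horizontal distance between drill_guide and vise below 0.012 m and angle between the y axis of drill_guide and the y axis of vise, either way round below 0.2 rad and z of drill_guide in the frame of vise between 0.058 and 0.066 m and contact force between the fingers and drill_guide below 0.2 N and linear speed of drill_guide below 0.02 m/s and angle between drill_guide's own z axis and vertical below 0.1 rad), for 0.2 s.
At the end, for the whole second after the job is handed in: Each container stands upright on the pad of its own colour, centred within 12 mm; the guide lies flat on the white plate, centred in the outline within 12 mm and along it within 0.2 rad; the jar is within 20 mm of its start; all released and at rest (horizontal distance between drill_guide and vise below 0.012 m and angle between the y axis of drill_guide and the y axis of vise, either way round below 0.2 rad and z of drill_guide in the frame of vise between 0.058 and 0.066 m and contact force between the fingers and drill_guide below 0.2 N and linear speed of each of drill_guide, red_can, yellow_tin, green_bottle below 0.02 m/s and angle between each of drill_guide, red_can, yellow_tin, green_bottle's own z axis and vertical below 0.1 rad and horizontal distance between red_can and red_pad below 0.012 m and z of red_can in the frame of red_pad below 0.006 m and contact force between the fingers and red_can below 0.2 N and horizontal distance between yellow_tin and yellow_pad below 0.012 m and z of yellow_tin in the frame of yellow_pad below 0.006 m and contact force between the fingers and yellow_tin below 0.2 N and horizontal distance between green_bottle and green_pad below 0.012 m and z of green_bottle in the frame of green_pad below 0.006 m and contact force between the fingers and green_bottle below 0.2 N and distance of screw_jar from where it was at the start of the episode below 0.02 m); the robot touches nothing.
It fails at once if a container is tipped over (angle between any of red_can, yellow_tin, green_bottle's own z axis and vertical above 0.6 rad).
It fails at once if the screw jar is knocked away (distance of screw_jar from where it was at the start of the episode above 0.03 m).
It also fails if it takes over 144 s, if anything falls off the work surface, if the arm or the gripper's body presses on something with over 40 N, if the wrist force passes 120 N, or if a joint passes its speed limit or range.

## Working session

There is one attempt and no reset: what is moved stays moved. The work goes in short steps, Python scripts to look and compute and a shell command to move; the robot and the scene stay as the last step left them, time stands still between calls to the robot, and variables do not carry over. Pictures are saved under pics/ and viewed, and the job is handed in when it is done.

```bash
ls; mkdir -p pics
python3 - <<'E'
from workcell import bot
import cv2,json
print(bot.observe())
for n in ["scene","top","wrist"]:
    c=bot.get_calibration(n); print(n,c)
    cv2.imwrite(f"pics/{n}0.png",bot.grab_frame(n))
E
```

```text
pics
{'clock': 0.0, 'qpos': array([-1.38820655,  0.52202855, -0.03630206,  1.59999259,  0.02118839,
        1.0210888 , -0.11280049]), 'qd': array([ 0.0003894 ,  0.0007642 , -0.00039973,  0.00021923, -0.00016997,
        0.00024238,  0.00229113]), 'joint_efforts': array([ 1.63746241e-03, -9.27082300e+01,  1.98024295e+00, -3.69943929e+01,
        1.78716896e-02,  8.14045896e-03,  7.54674420e-05]), 'position': array([0.15628358, 0.60482415, 0.24772246]), 'tool_rot': array([-1.49747537,  1.56966359, -1.75030393]), 'force': array([ 0.01206583, -0.34327411, -0.76094898]), 'moment': array([-0.01542039,  0.05064863,  0.0173618 ]), 'grip_width': 0.08593427099415887}
scene {'fx': 394.6149400146626, 'fy': 394.6149400146626, 'cx': 318.04246023502446, 'cy': 196.79322965996224, 'dist_coeffs': array([-0.032444,  0.      ,  0.      ,  0.      ,  0.      ]), 'R': array([[-0.65000627,  0.75991202,  0.00505655],
       [ 0.64403918,  0.55439958, -0.52711918],
       [-0.40336755, -0.33937415, -0.84977632]]), 't': array([ 0.33188544, -0.30898155,  1.02733126])}
top {'fx': 400.020755925749, 'fy': 400.020755925749, 'cx': 319.683323362826, 'cy': 199.87485144092238, 'dist_coeffs': array([-0.08615856,  0.        ,  0.        ,  0.        ,  0.        ]), 'R': array([[ 0.02629418, -0.99875273,  0.04244535],
       [-0.99353126, -0.03080186, -0.10930179],
       [ 0.11047286, -0.03929678, -0.99310196]]), 't': array([-0.0262938 ,  0.51599819,  0.80799841])}
wrist {'fx': 315.37392146821634, 'fy': 315.37392146821634, 'cx': 322.0086160880961, 'cy': 198.78585612842772, 'dist_coeffs': array([-0.01290195,  0.        ,  0.        ,  0.        ,  0.        ]), 'R': array([[ 2.50673085e-01,  9.68071441e-01, -8.30125783e-04],
       [ 9.19282309e-01, -2.37770625e-01,  3.13664098e-01],
       [ 3.03451876e-01, -7.93902671e-02, -9.49533646e-01]]), 't': array([-0.62487513, -0.04165321,  0.38069225])}
```

View pics/scene0.png

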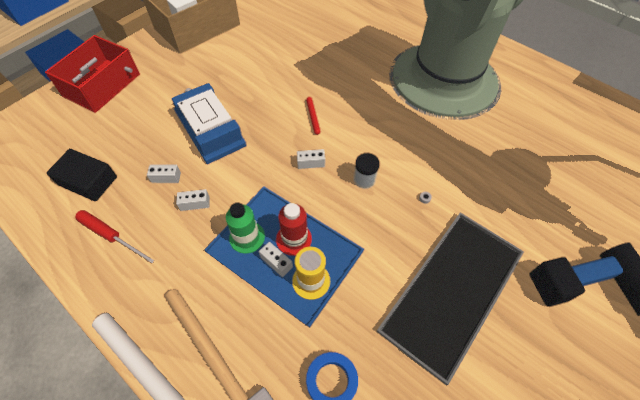

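View pics/top0.png

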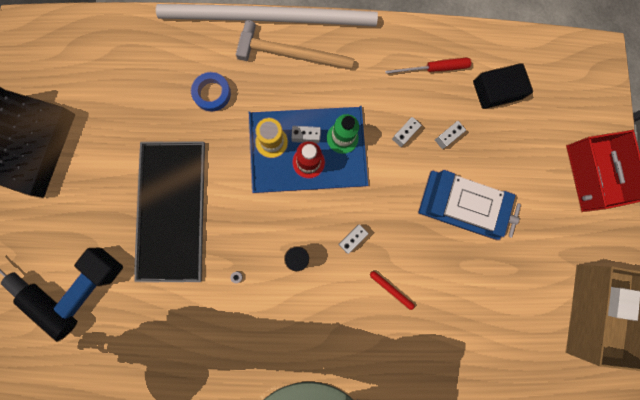

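View pics/wrist0.png

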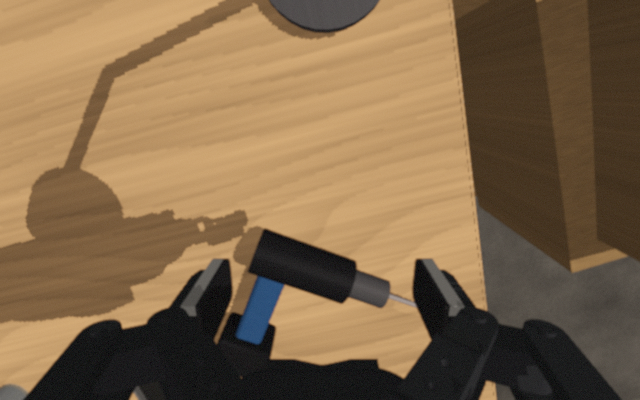

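The guide candidates in the top view are (306,133) in the tray between the containers, (407,131), (451,134) and (355,238). The robot's left is toward image left, so (306,133) is the farthest left, and it also lies in the blue tray as described. I'll check it in a close crop.

```bash
cat > h.py <<'E'
import numpy as np,cv2
from workcell import bot
def ray(c,uv):
    K=np.array([[c["fx"],0,c["cx"]],[0,c["fy"],c["cy"]],[0,0,1]])
    p=cv2.undistortPoints(np.array(uv,float).reshape(-1,1,2),K,np.array(c["dist_coeffs"])).reshape(-1,2)
    d=np.c_[p,np.ones(len(p))]@c["R"]; return -c["R"].T@c["t"],d
def onz(c,uv,z):
    o,d=ray(c,uv); return o+d*((z-o[2])/d[:,2])[:,None]
def tri(c1,u1,c2,u2):
    o1,d1=ray(c1,u1);o2,d2=ray(c2,u2);out=[]
    for a,b in zip(d1,d2):
        s=np.linalg.lstsq(np.c_[a,-b],o2-o1,rcond=None)[0]
        p,q=o1+s[0]*a,o2+s[1]*b; out.append(np.r_[(p+q)/2,np.linalg.norm(p-q)])
    return np.array(out)
def proj(c,X):
    K=np.array([[c["fx"],0,c["cx"]],[0,c["fy"],c["cy"]],[0,0,1]])
    return cv2.projectPoints(np.array(X,float).reshape(-1,1,3),cv2.Rodrigues(np.array(c["R"]))[0],np.array(c["t"]),K,np.array(c["dist_coeffs"]))[0].reshape(-1,2)
E
python3 - <<'E'
import cv2,numpy as np
t=cv2.imread("pics/top0.png");s=cv2.imread("pics/scene0.png")
cv2.imwrite("pics/c1.png",cv2.resize(t[95:205,240:380],None,fx=5.5,fy=5.5,interpolation=2)[:600])
cv2.imwrite("pics/c2.png",cv2.resize(t[150:250,400:540],None,fx=5.5,fy=5.5,interpolation=2))
cv2.imwrite("pics/c3.png",cv2.resize(s[180:330,190:380],None,fx=4,fy=4,interpolation=2))
E
```

```text
(no output)
```

View pics/c1.png

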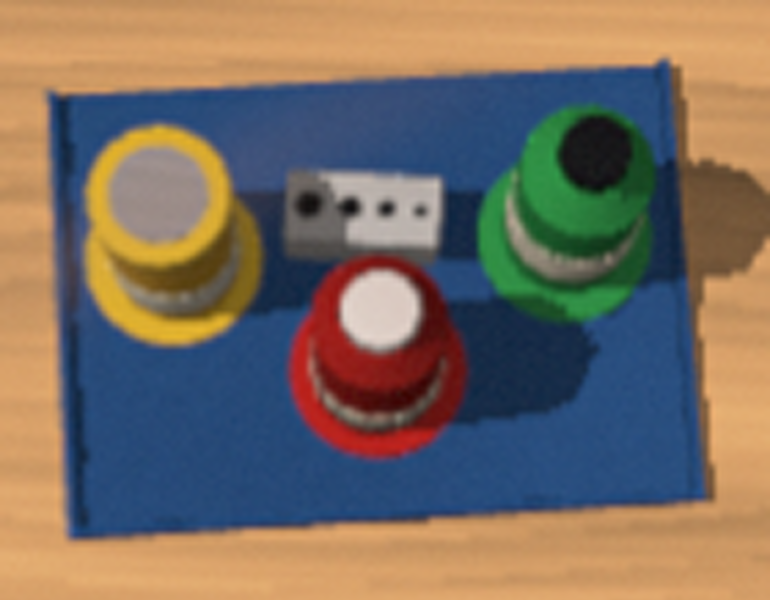

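View pics/c2.png

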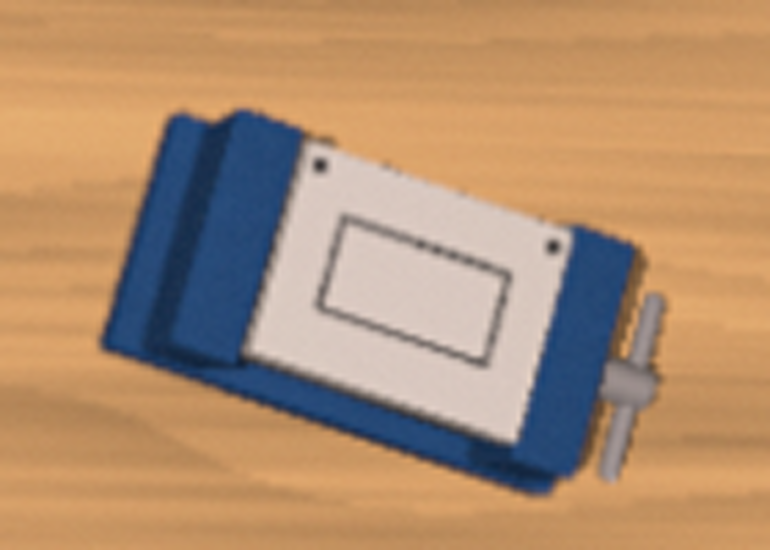

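View pics/c3.png

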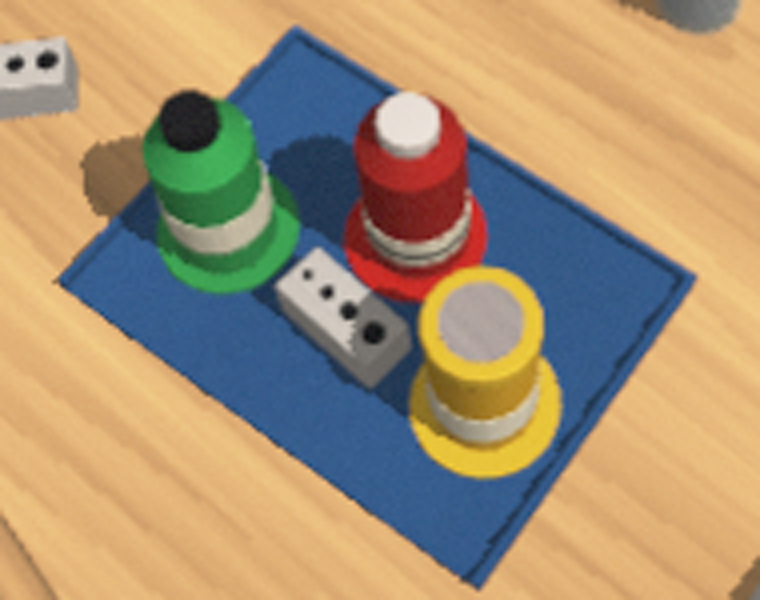

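Run:
```python
from h import *
ct,cs=bot.get_calibration("top"),bot.get_calibration("scene")
T=lambda p:[((p[0]+.5)/5.5-.5+240),((p[1]+.5)/5.5-.5+95)]
V=lambda p:[((p[0]+.5)/5.5-.5+400),((p[1]+.5)/5.5-.5+150)]
S=lambda p:[((p[0]+.5)/4-.5+190),((p[1]+.5)/4-.5+180)]
tt=[T((381,308)),T((158,195)),T((600,148))]; ss=[S((408,120)),S((482,320)),S((190,113))]
print(tri(ct,tt,cs,ss).round(4))
for n,u,z in zip("ryg",tt,(.119,.099,.119)): print(n,onz(ct,[u],z).round(4))
for n,u,z in zip("ryg",ss,(.119,.099,.119)): print(n,onz(cs,[u],z).round(4))
# guide top corners
g=[T((288,172)),T((442,178)),T((438,250)),T((285,246))]
print("guide",onz(ct,g,.035).round(4))
gs=[S((318,248)),S((410,338))]
# pads: visible rims fit by circle after casting
img=cv2.imread("pics/top0.png"); hsv=cv2.cvtColor(img,cv2.COLOR_BGR2HSV)
im2=cv2.imread("pics/scene0.png"); hs2=cv2.cvtColor(im2,cv2.COLOR_BGR2HSV)
v=[V((343,216)),V((511,272)),V((487,365)),V((319,306))]
P=onz(ct,v,.062);print("vise",P.round(4),P.mean(0).round(4)); 
l=(P[1]-P[0]+P[2]-P[3]);print(np.linalg.norm(l)/2,np.degrees(np.arctan2(l[1],l[0])))
st=[(140,143),(206,143),(203,281),(135,281)]
P=onz(ct,st,.012);print("side",P.round(4),P.mean(0).round(4))
print("jar",onz(ct,[(297,258)],.064))
```

```text
[[ 5.993e-01  1.510e-02  1.201e-01  3.000e-04]
 [ 6.420e-01  9.470e-02  1.013e-01  3.000e-04]
 [ 6.585e-01 -5.880e-02  1.206e-01  1.600e-03]]
r [[0.5996 0.015  0.119 ]]
y [[0.6426 0.0951 0.099 ]]
g [[ 0.6596 -0.0596  0.119 ]]
r [[0.5988 0.0148 0.119 ]]
y [[0.6414 0.094  0.099 ]]
g [[ 0.6577 -0.059   0.119 ]]
guide [[ 0.6719  0.0517  0.035 ]
 [ 0.6717 -0.0077  0.035 ]
 [ 0.6431 -0.0069  0.035 ]
 [ 0.6425  0.0518  0.035 ]]
vise [[ 0.5449 -0.3041  0.062 ]
 [ 0.5258 -0.3701  0.062 ]
 [ 0.4902 -0.3599  0.062 ]
 [ 0.5106 -0.2943  0.062 ]] [ 0.5179 -0.3321  0.062 ]
0.06865694556577943 -106.73264913157976
side [[0.6304 0.3812 0.012 ]
 [0.6344 0.2369 0.012 ]
 [0.3408 0.2268 0.012 ]
 [0.3355 0.3703 0.012 ]] [0.4853 0.3038 0.012 ]
jar [[0.39600274 0.03159286 0.064     ]]
```

```bash
cat >> h.py <<'E'
from scipy.spatial.transform import Rotation as Rn
def pose():
    s=bot.observe(); R=Rn.from_euler("xyz",s["tool_rot"]).as_matrix(); return s,np.array(s["position"]),R
def goto(target,yaw=None):
    """print tool-frame shift to target TCP; yaw = desired world angle (deg) of tool y, tool x down"""
    s,p,R=pose()
    print("t",round(s["clock"],2),"p",p.round(4),"w",round(s["grip_width"],4),"q",np.round(s["qpos"],2))
    print("shift",(R.T@(np.array(target)-p)).round(4))
    a=np.radians(90 if yaw is None else yaw)
    y=np.array([np.cos(a),np.sin(a),0]);x=np.array([0,0,-1.]);D=np.c_[x,y,np.cross(x,y)]
    for k in (0,1):
        Dk=D.copy()
        if k: Dk[:,1:]*=-1
        print("turn",np.degrees(Rn.from_matrix(R.T@Dk).as_rotvec()).round(2))
E
python3 - <<'E'
from h import *
s,p,R=pose();print(R.round(3))
goto([.599,.015,.25])
E
```

```text
[[-0.     0.25   0.968]
 [-0.001  0.968 -0.25 ]
 [-1.    -0.001  0.   ]]
t 0.15 p [0.1563 0.6049 0.2479] w 0.0853 q [-1.39  0.52 -0.04  1.6   0.02  1.02 -0.11]
shift [-0.0017 -0.4604  0.5762]
turn [-14.48  -0.     0.05]
turn [1.6552e+02 7.0000e-02 1.0000e-02]
```

```bash
python3 -m creep '[{"tx":0,"ty":-0.23,"tz":0.288,"wx":-14.5},{"tx":0,"ty":-0.23,"tz":0.288,"wx":-14.5},{"tx":0,"ty":-0.23,"tz":0.288,"wx":-14.5},{"tx":0,"ty":-0.46,"tz":0.576,"wx":-14.5},{"tx":0,"ty":-0.46,"tz":0.576,"wx":-14.5},{"tx":0,"ty":-0.46,"tz":0.576,"wx":-14.5},{"tx":0,"ty":-0.46,"tz":0.576,"wx":-14.5},{"tx":0,"ty":-0.46,"tz":0.576,"wx":-14.5}]' 40
python3 - <<'E'
from h import *
goto([.599,.015,.25])
E
```

```text
t 0.15 p [0.1563 0.6049 0.2479] w 0.0853 q [-1.39  0.52 -0.04  1.6   0.02  1.02 -0.11]
shift [-0.0017 -0.4604  0.5762]
turn [-14.48  -0.     0.05]
turn [1.6552e+02 7.0000e-02 1.0000e-02]$[0]: bad value
```

```bash
python3 -m creep '[{"wx":-14.5,"wy":0,"wz":0,"tx":0,"ty":-0.46,"tz":0.576,"claw":0}]' 40; python3 -m creep --help | head -30
python3 - <<'E'
from h import *
goto([.599,.015,.25])
E
```

```text
clock: 0.25
position: [0.182, 0.568, 0.2474]
tool_rot: [3.026, 1.568, 2.929]
force: [0.7, -0.4, -1.2]
grip_width: 0.0851
t 0.25 p [0.182  0.568  0.2474] w 0.0851 q [-1.31  0.48 -0.07  1.68  0.04  0.99  0.08]
shift [-0.0039 -0.5099  0.4687]
turn [-5.57 -0.14 -0.02]
turn [ 1.7443e+02 -3.0000e-02  2.1000e-01]invalid input: not JSON, or not a number
```

```bash
python3 -m creep '[{"wx":-5.5,"wy":0,"wz":0,"tx":0,"ty":-0.51,"tz":0.47,"claw":0},{"wx":-5.5,"wy":0,"wz":0,"tx":0,"ty":-0.51,"tz":0.47,"claw":0},{"wx":-5.5,"wy":0,"wz":0,"tx":0,"ty":-0.51,"tz":0.47,"claw":0},{"wx":-5.5,"wy":0,"wz":0,"tx":0,"ty":-0.51,"tz":0.47,"claw":0},{"wx":-5.5,"wy":0,"wz":0,"tx":0,"ty":-0.51,"tz":0.47,"claw":0},{"wx":-5.5,"wy":0,"wz":0,"tx":0,"ty":-0.51,"tz":0.47,"claw":0},{"wx":-5.5,"wy":0,"wz":0,"tx":0,"ty":-0.51,"tz":0.47,"claw":0},{"wx":-5.5,"wy":0,"wz":0,"tx":0,"ty":-0.51,"tz":0.47,"claw":0}]'
python3 - <<'E'
from h import *
goto([.599,.015,.25])
E
```

```text
clock: 1.05
position: [0.4276, 0.2436, 0.2471]
tool_rot: [2.84, 1.568, 2.839]
force: [1.3, 1.8, -0.7]
grip_width: 0.0855
t 1.05 p [0.4276 0.2436 0.2471] w 0.0855 q [-0.65  0.31  0.02  1.94 -0.01  0.89  0.94]
shift [-0.0034 -0.2284  0.1716]
turn [-0.06 -0.13 -0.04]
turn [ 1.7994e+02 -6.0000e-02  2.0000e-01]
```

```bash
python3 -m creep '[{"wx":0,"wy":0,"wz":0,"tx":0,"ty":-0.2285,"tz":0.115,"claw":0},{"wx":0,"wy":0,"wz":0,"tx":0,"ty":-0.2285,"tz":0.115,"claw":0},{"wx":0,"wy":0,"wz":0,"tx":0,"ty":-0.2285,"tz":0.115,"claw":0},{"wx":0,"wy":0,"wz":0,"tx":0,"ty":-0.2285,"tz":0.115,"claw":0},{"wx":0,"wy":0,"wz":0,"tx":0,"ty":-0.2285,"tz":0.115,"claw":0},{"wx":0,"wy":0,"wz":0,"tx":0,"ty":-0.2285,"tz":0.115,"claw":0},{"wx":0,"wy":0,"wz":0,"tx":0,"ty":-0.2285,"tz":0.115,"claw":0}]'
python3 - <<'E'
from h import *
goto([.599,.015,.25])
cv2.imwrite("pics/w1.png",bot.grab_frame("wrist"))
E
```

```text
clock: 1.75
position: [0.5426, 0.0133, 0.2464]
tool_rot: [3.061, 1.568, 3.057]
force: [-0.3, 0.8, -0.7]
grip_width: 0.0857
t 1.75 p [0.5426 0.0133 0.2464] w 0.0857 q [-0.22  0.4   0.12  1.82 -0.06  0.93  1.49]
shift [-0.0038  0.0019  0.0564]
turn [-0.24 -0.15 -0.01]
turn [ 1.7976e+02 -2.0000e-02  2.4000e-01]
```

View pics/w1.png

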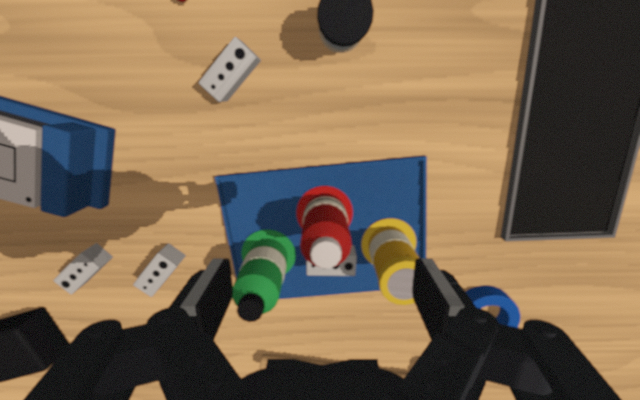

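The wrist view shows the red cap at (325,252), the yellow lid at (402,282), the green cap at (250,306), and the guide half hidden behind the red can at (330,268). I'll cross-check the positions.

Run:
```python
from h import *
c=bot.get_calibration("wrist")
print(onz(c,[(325,249)],.12),onz(c,[(402,281)],.1),onz(c,[(250,304)],.12))
# pads: silhouettes cast from top & wrist; fit circle of r 35mm at z=.008 to outermost front rim points
from scipy.optimize import least_squares
rg={"red":[((0,120,60),(6,255,255)),((174,120,60),(180,255,255))],"yellow":[((20,120,60),(32,255,255))],"green":[((50,100,40),(85,255,255))]}
ap={"red":(.599,.015),"yellow":(.642,.094),"green":(.658,-.059)}
for view,img in (("top",cv2.imread("pics/top0.png")),("wrist",cv2.imread("pics/w1.png"))):
    cc=bot.get_calibration(view); h=cv2.cvtColor(img,cv2.COLOR_BGR2HSV)
    for n,r in rg.items():
        m=sum(cv2.inRange(h,np.array(a),np.array(b)) for a,b in r)
        k,_=cv2.findContours(m,cv2.RETR_EXTERNAL,cv2.CHAIN_APPROX_NONE)
        pts=np.vstack([q.reshape(-1,2) for q in k])
        P=onz(cc,pts,.008)[:,:2]; a=np.array(ap[n])
        d=P-a; rr=np.hypot(*d.T); 
        ok=(np.abs(rr-.0345)<.005)&(d[:,0]<.005)
        Q=P[ok]; s=least_squares(lambda x:np.hypot(*(Q-x).T)-.0345,a,loss="soft_l1",f_scale=.001)
        print(view,n,ok.sum(),s.x.round(4),np.sqrt(np.mean(s.fun**2)).round(4))
```

```text
[[0.59277396 0.01784475 0.12      ]] [[0.63875867 0.09486668 0.1       ]] [[ 0.65059829 -0.05329511  0.12      ]]
top red 46 [0.6024 0.0145] 0.0009
top yellow 46 [0.6446 0.0965] 0.0009
top green 49 [ 0.6583 -0.0582] 0.0007
wrist red 83 [0.6012 0.0178] 0.0006
wrist yellow 54 [0.643  0.0994] 0.0004
wrist green 76 [ 0.6572 -0.0544] 0.0004
```

Run:
```python
from h import *
goto([.600,.0153,.15])
```

```text
t 1.8 p [0.5421 0.0151 0.2464] w 0.0857 q [-0.22  0.4   0.12  1.82 -0.06  0.93  1.49]
shift [0.0963 0.0003 0.0582]
turn [-0.11 -0.16 -0.05]
turn [ 1.7989e+02 -8.0000e-02  2.6000e-01]
```

```bash
python3 -m creep '[{"wx":0,"wy":0,"wz":0,"tx":0,"ty":0,"tz":0.058,"claw":0},{"wx":0,"wy":0,"wz":0,"tx":0.04,"ty":0,"tz":0.058,"claw":0},{"wx":0,"wy":0,"wz":0,"tx":0.08,"ty":0,"tz":0.058,"claw":0},{"wx":0,"wy":0,"wz":0,"tx":0.08,"ty":0,"tz":0.058,"claw":0},{"wx":0,"wy":0,"wz":0,"tx":0.08,"ty":0,"tz":0.058,"claw":0}]'
python3 - <<'E'
from h import *
goto([.600,.0153,.072])
cv2.imwrite("pics/w2.png",bot.grab_frame("wrist"))
E
```

```text
clock: 2.3
position: [0.5995, 0.0164, 0.167]
tool_rot: [2.848, 1.567, 2.848]
force: [0.4, -0.4, 0.5]
grip_width: 0.0852
t 2.3 p [0.5995 0.0164 0.167 ] w 0.0852 q [-0.2   0.58  0.1   1.74 -0.08  0.82  1.51]
shift [ 0.095  -0.0012  0.0008]
turn [-0.02 -0.21 -0.06]
turn [ 1.7998e+02 -1.0000e-01  3.4000e-01]
```

View pics/w2.png

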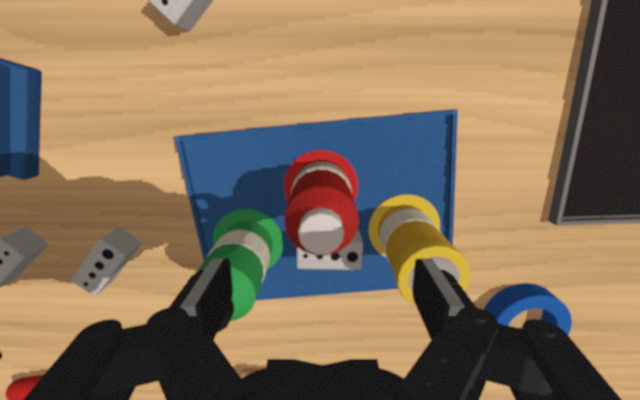

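Here the red cap sits at (320,232), centred between the fingers, which clear the yellow and green containers. Descending.

```bash
python3 -m creep '[{"wx":0,"wy":0,"wz":0,"tx":0.03,"ty":-0.001,"tz":0.001,"claw":0.1},{"wx":0,"wy":0,"wz":0,"tx":0.06,"ty":-0.001,"tz":0.001,"claw":0.1},{"wx":0,"wy":0,"wz":0,"tx":0.085,"ty":-0.001,"tz":0.001,"claw":0.1},{"wx":0,"wy":0,"wz":0,"tx":0.095,"ty":-0.001,"tz":0.001,"claw":0.1},{"wx":0,"wy":0,"wz":0,"tx":0.095,"ty":-0.001,"tz":0.001,"claw":0.1},{"wx":0,"wy":0,"wz":0,"tx":0.095,"ty":-0.001,"tz":0.001,"claw":0.1}]'
python3 -m creep '[{"wx":0,"wy":0,"wz":0,"tx":0,"ty":0,"tz":0,"claw":0.6},{"wx":0,"wy":0,"wz":0,"tx":0,"ty":0,"tz":0,"claw":0.6},{"wx":0,"wy":0,"wz":0,"tx":0,"ty":0,"tz":0,"claw":0.6},{"wx":0,"wy":0,"wz":0,"tx":0,"ty":0,"tz":0,"claw":0.6},{"wx":0,"wy":0,"wz":0,"tx":0,"ty":0,"tz":0,"claw":0.6},{"wx":0,"wy":0,"wz":0,"tx":0,"ty":0,"tz":0,"claw":0.6}]' 40
```

```text
clock: 2.95
position: [0.6021, 0.0153, 0.0749]
tool_rot: [1.141, 1.569, 1.14]
force: [0.0, 0.0, 0.2]
grip_width: 0.0768
clock: 3.55
position: [0.6029, 0.0155, 0.0765]
tool_rot: [0.582, 1.567, 0.581]
force: [-1.7, -0.1, 14.2]
grip_width: 0.0486
```

```bash
python3 -m creep '[{"wx":0,"wy":0,"wz":0,"tx":-0.02,"ty":0,"tz":0,"claw":0.6},{"wx":0,"wy":0,"wz":0,"tx":-0.06,"ty":0,"tz":0,"claw":0.6},{"wx":0,"wy":0,"wz":0,"tx":-0.1,"ty":0,"tz":0,"claw":0.6},{"wx":0,"wy":0,"wz":0,"tx":-0.14,"ty":0,"tz":0,"claw":0.6},{"wx":0,"wy":0,"wz":0,"tx":-0.14,"ty":0,"tz":0,"claw":0.6},{"wx":0,"wy":0,"wz":0,"tx":-0.14,"ty":0,"tz":0,"claw":0.6}]'
python3 - <<'E'
from h import *
goto([.3954,.3005,.215])
cv2.imwrite("pics/w3.png",bot.grab_frame("wrist"))
E
```

```text
clock: 4.15
position: [0.6026, 0.0152, 0.2172]
tool_rot: [0.459, 1.566, 0.458]
force: [-0.7, 0.5, -3.7]
grip_width: 0.0485
t 4.15 p [0.6026 0.0152 0.2172] w 0.0485 q [-0.2   0.52  0.11  1.7  -0.07  0.92  1.51]
shift [ 0.0019  0.2851 -0.2074]
turn [-0.04  0.25 -0.12]
turn [179.96  -0.19  -0.39]
```

View pics/w3.png

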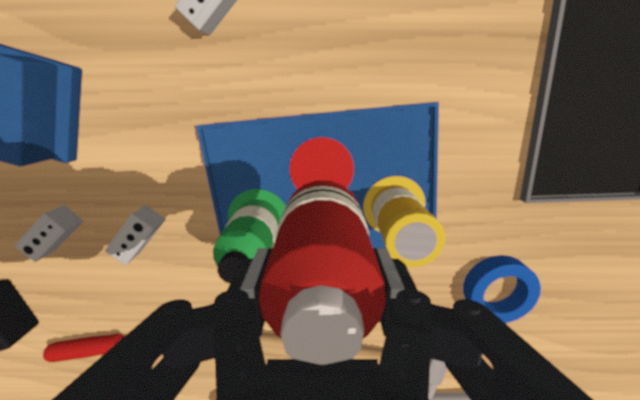

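The red can is held upright and lifted, and its pad is exposed at (322,168). Next I carry it to the side tray.

```bash
python3 -m creep '[{"wx":0,"wy":0,"wz":0,"tx":0,"ty":0.03,"tz":-0.022,"claw":0.6},{"wx":0,"wy":0,"wz":0,"tx":0,"ty":0.065,"tz":-0.047,"claw":0.6},{"wx":0,"wy":0,"wz":0,"tx":0,"ty":0.1,"tz":-0.073,"claw":0.6},{"wx":0,"wy":0,"wz":0,"tx":0,"ty":0.135,"tz":-0.098,"claw":0.6},{"wx":0,"wy":0,"wz":0,"tx":0,"ty":0.17,"tz":-0.124,"claw":0.6},{"wx":0,"wy":0,"wz":0,"tx":0,"ty":0.205,"tz":-0.149,"claw":0.6},{"wx":0,"wy":0,"wz":0,"tx":0,"ty":0.24,"tz":-0.174,"claw":0.6},{"wx":0,"wy":0,"wz":0,"tx":0,"ty":0.26,"tz":-0.189,"claw":0.6}]'
python3 - <<'E'
from h import *
goto([.3954,.3005,.0745])
E
```

```text
clock: 5.0
position: [0.4104, 0.2776, 0.2147]
tool_rot: [1.685, 1.57, 1.688]
force: [0.5, -0.4, -3.4]
grip_width: 0.0489
t 5.0 p [0.4104 0.2776 0.2147] w 0.0489 q [-0.75  0.36  0.05  1.97 -0.03  0.81  0.88]
shift [ 0.1403  0.0228 -0.015 ]
turn [ 0.14 -0.01 -0.06]
turn [-1.7986e+02  9.0000e-02 -1.0000e-02]
```

```bash
python3 -m creep '[{"wx":0,"wy":0,"wz":0,"tx":0.02,"ty":0.023,"tz":-0.015,"claw":0.6},{"wx":0,"wy":0,"wz":0,"tx":0.05,"ty":0.023,"tz":-0.015,"claw":0.6},{"wx":0,"wy":0,"wz":0,"tx":0.08,"ty":0.023,"tz":-0.015,"claw":0.6},{"wx":0,"wy":0,"wz":0,"tx":0.11,"ty":0.023,"tz":-0.015,"claw":0.6},{"wx":0,"wy":0,"wz":0,"tx":0.125,"ty":0.023,"tz":-0.015,"claw":0.6},{"wx":0,"wy":0,"wz":0,"tx":0.132,"ty":0.023,"tz":-0.015,"claw":0.6},{"wx":0,"wy":0,"wz":0,"tx":0.136,"ty":0.023,"tz":-0.015,"claw":0.6},{"wx":0,"wy":0,"wz":0,"tx":0.136,"ty":0.023,"tz":-0.015,"claw":0.6}]'
python3 - <<'E'
from h import *
goto([.3954,.3005,.0745])
E
```

```text
clock: 5.8
position: [0.3953, 0.3006, 0.0786]
tool_rot: [2.113, 1.57, 2.116]
force: [0.6, -0.6, -3.5]
grip_width: 0.0485
t 5.8 p [0.3953 0.3006 0.0786] w 0.0485 q [-0.79  0.59  0.02  2.06 -0.03  0.49  0.83]
shift [ 0.0041 -0.0001  0.0001]
turn [ 0.13 -0.03 -0.04]
turn [-1.7987e+02  7.0000e-02 -4.0000e-02]
```

```bash
python3 -m creep '[{"wx":0,"wy":0,"wz":0,"tx":0.002,"ty":0,"tz":0,"claw":0.6},{"wx":0,"wy":0,"wz":0,"tx":0.004,"ty":0,"tz":0,"claw":0.6},{"wx":0,"wy":0,"wz":0,"tx":0.004,"ty":0,"tz":0,"claw":0.6}]'
```

```text
clock: 6.1
position: [0.3954, 0.3007, 0.0748]
tool_rot: [1.737, 1.57, 1.74]
force: [-0.3, 0.0, -3.2]
grip_width: 0.0488
```

```bash
python3 -m creep '[{"wx":0,"wy":0,"wz":0,"tx":0.001,"ty":0,"tz":0,"claw":0.6},{"wx":0,"wy":0,"wz":0,"tx":0.002,"ty":0,"tz":0,"claw":0.6},{"wx":0,"wy":0,"wz":0,"tx":0.002,"ty":0,"tz":0,"claw":0.6}]'
```

```text
clock: 6.4
position: [0.3955, 0.3008, 0.0744]
tool_rot: [1.311, 1.569, 1.313]
force: [-8.8, -5.6, 38.5]
grip_width: 0.049
```

```bash
python3 -m creep '[{"wx":0,"wy":0,"wz":0,"tx":-0.001,"ty":0,"tz":0,"claw":0.6},{"wx":0,"wy":0,"wz":0,"tx":-0.001,"ty":0,"tz":0,"claw":0.3},{"wx":0,"wy":0,"wz":0,"tx":-0.001,"ty":0,"tz":0,"claw":0.1},{"wx":0,"wy":0,"wz":0,"tx":-0.001,"ty":0,"tz":0,"claw":0.1},{"wx":0,"wy":0,"wz":0,"tx":-0.001,"ty":0,"tz":0,"claw":0.1}]'
python3 -m creep '[{"wx":0,"wy":0,"wz":0,"tx":-0.02,"ty":0,"tz":0,"claw":0},{"wx":0,"wy":0,"wz":0,"tx":-0.06,"ty":0,"tz":0,"claw":0},{"wx":0,"wy":0,"wz":0,"tx":-0.1,"ty":0,"tz":0,"claw":0},{"wx":0,"wy":0,"wz":0,"tx":-0.14,"ty":0,"tz":0,"claw":0},{"wx":0,"wy":0,"wz":0,"tx":-0.14,"ty":0,"tz":0,"claw":0}]'
python3 - <<'E'
from h import *
goto([.642,.0955,.2])
cv2.imwrite("pics/w4.png",bot.grab_frame("wrist"))
cv2.imwrite("pics/t4.png",bot.grab_frame("top"))
E
```

```text
clock: 6.9
position: [0.3955, 0.3008, 0.0752]
tool_rot: [1.362, 1.569, 1.364]
force: [-0.6, 1.0, 0.2]
grip_width: 0.0766
clock: 7.4
position: [0.397, 0.3018, 0.2197]
tool_rot: [0.875, 1.562, 0.877]
force: [0.6, 0.6, -0.8]
grip_width: 0.0854
t 7.4 p [0.397  0.3018 0.2197] w 0.0854 q [-0.8   0.36  0.04  1.97 -0.02  0.81  0.83]
shift [ 0.0197 -0.2069  0.2445]
turn [ 0.11  0.31 -0.37]
turn [-179.89    0.58    0.48]
```

View pics/w4.png

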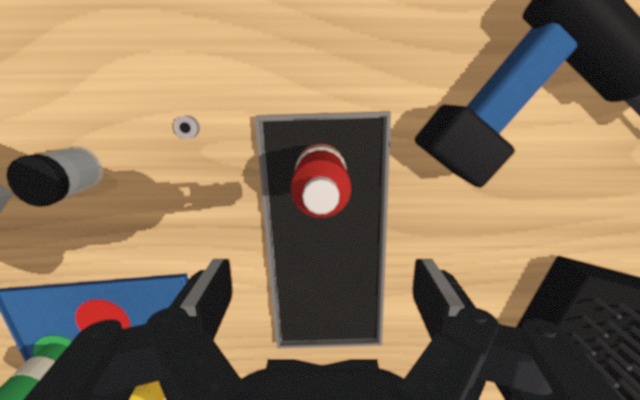

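View pics/t4.png

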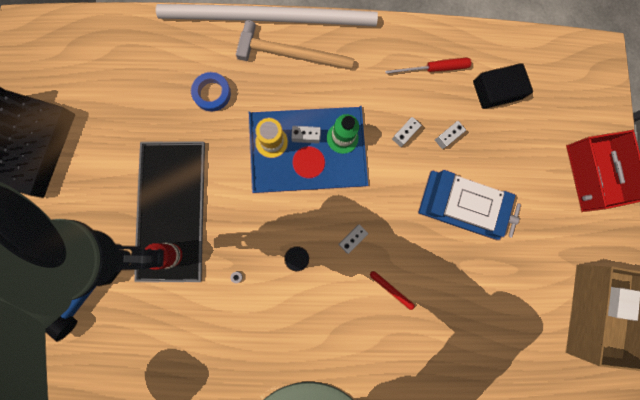

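The red can stands in the side tray, at (321,195) in the wrist view. The storage tray shows the free red pad at (309,163) in the top view, with yellow and green untouched. Next is the yellow tin.

```bash
python3 -m creep '[{"wx":0,"wy":0,"wz":0,"tx":0.02,"ty":-0.206,"tz":0.245,"claw":0},{"wx":0,"wy":0,"wz":0,"tx":0.02,"ty":-0.206,"tz":0.245,"claw":0},{"wx":0,"wy":0,"wz":0,"tx":0.02,"ty":-0.206,"tz":0.245,"claw":0},{"wx":0,"wy":0,"wz":0,"tx":0.02,"ty":-0.206,"tz":0.245,"claw":0},{"wx":0,"wy":0,"wz":0,"tx":0.02,"ty":-0.206,"tz":0.245,"claw":0},{"wx":0,"wy":0,"wz":0,"tx":0.02,"ty":-0.206,"tz":0.245,"claw":0},{"wx":0,"wy":0,"wz":0,"tx":0.02,"ty":-0.206,"tz":0.245,"claw":0},{"wx":0,"wy":0,"wz":0,"tx":0.02,"ty":-0.206,"tz":0.245,"claw":0}]'
python3 - <<'E'
from h import *
from scipy.optimize import least_squares
goto([.643,.0955,.072])
img=bot.grab_frame("top"); 
c=bot.get_calibration("top"); h=cv2.cvtColor(cv2.imread("pics/t4.png"),cv2.COLOR_BGR2HSV)
m=cv2.inRange(h,(0,120,60),(6,255,255))|cv2.inRange(h,(174,120,60),(180,255,255)); m[:,:270]=0;m[:,350:]=0;m[200:]=0
k,_=cv2.findContours(m,0,1);k=max(k,key=cv2.contourArea)
(cx,cy),ax,an=cv2.fitEllipse(k);print((cx,cy),ax,onz(c,[(cx,cy)],.008))
cv2.imwrite("pics/w5.png",bot.grab_frame("wrist"))
E
```

```text
clock: 8.3
position: [0.6421, 0.0919, 0.1929]
tool_rot: [2.563, 1.57, 2.561]
force: [-1.8, 0.1, -0.2]
grip_width: 0.0853
t 8.3 p [0.6421 0.0919 0.1929] w 0.0853 q [-0.3   0.62  0.1   1.59 -0.07  0.94  1.39]
shift [0.1209 0.0036 0.001 ]
turn [-0.11 -0.06 -0.04]
turn [ 1.7989e+02 -6.0000e-02  9.0000e-02]
(308.3524169921875, 161.92092895507812) (30.2960262298584, 31.135374069213867) [[0.60078843 0.01440786 0.008     ]]
```

View pics/w5.png

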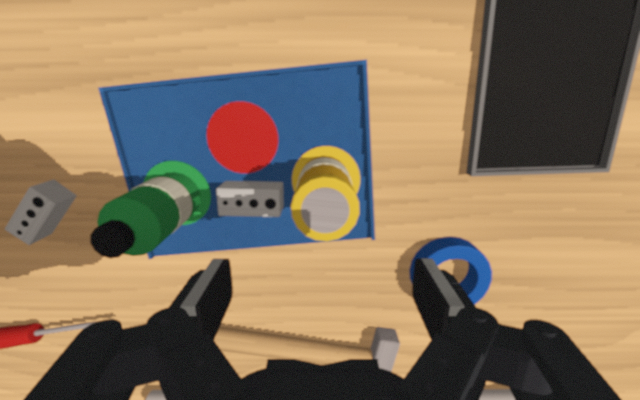

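The yellow lid is at (325,208), between the fingers. The finger on its right would come down well above the guide. Descending.

```bash
python3 -m creep '[{"wx":0,"wy":0,"wz":0,"tx":0.03,"ty":0.003,"tz":0.001,"claw":0},{"wx":0,"wy":0,"wz":0,"tx":0.06,"ty":0.003,"tz":0.001,"claw":0.1},{"wx":0,"wy":0,"wz":0,"tx":0.09,"ty":0.003,"tz":0.001,"claw":0.1},{"wx":0,"wy":0,"wz":0,"tx":0.115,"ty":0.003,"tz":0.001,"claw":0.1},{"wx":0,"wy":0,"wz":0,"tx":0.121,"ty":0.003,"tz":0.001,"claw":0.1},{"wx":0,"wy":0,"wz":0,"tx":0.121,"ty":0.003,"tz":0.001,"claw":0.1},{"wx":0,"wy":0,"wz":0,"tx":0.121,"ty":0.003,"tz":0.001,"claw":0.1}]'
python3 -m creep '[{"wx":0,"wy":0,"wz":0,"tx":0,"ty":0,"tz":0,"claw":0.6},{"wx":0,"wy":0,"wz":0,"tx":0,"ty":0,"tz":0,"claw":0.6},{"wx":0,"wy":0,"wz":0,"tx":0,"ty":0,"tz":0,"claw":0.6},{"wx":0,"wy":0,"wz":0,"tx":0,"ty":0,"tz":0,"claw":0.6},{"wx":0,"wy":0,"wz":0,"tx":0,"ty":0,"tz":0,"claw":0.6}]' 40
python3 -m creep '[{"wx":0,"wy":0,"wz":0,"tx":-0.02,"ty":0,"tz":0,"claw":0.6},{"wx":0,"wy":0,"wz":0,"tx":-0.06,"ty":0,"tz":0,"claw":0.6},{"wx":0,"wy":0,"wz":0,"tx":-0.1,"ty":0,"tz":0,"claw":0.6},{"wx":0,"wy":0,"wz":0,"tx":-0.14,"ty":0,"tz":0,"claw":0.6},{"wx":0,"wy":0,"wz":0,"tx":-0.14,"ty":0,"tz":0,"claw":0.6}]'
python3 - <<'E'
from h import *
goto([.5752,.3071,.21])
E
```

```text
clock: 9.1
position: [0.6415, 0.0991, 0.074]
tool_rot: [1.598, 1.568, 1.601]
force: [-0.4, -1.2, -0.0]
grip_width: 0.0768
clock: 9.6
position: [0.6423, 0.0991, 0.0754]
tool_rot: [1.005, 1.567, 1.007]
force: [-1.0, -1.1, 9.2]
grip_width: 0.0513
clock: 10.1
position: [0.6442, 0.0989, 0.2213]
tool_rot: [0.461, 1.559, 0.463]
force: [0.1, -0.4, -2.4]
grip_width: 0.0506
t 10.1 p [0.6442 0.0989 0.2213] w 0.0506 q [-0.31  0.59  0.1   1.57 -0.07  0.98  1.39]
shift [ 0.0117  0.2083 -0.0688]
turn [ 0.1   0.58 -0.29]
turn [-179.9     0.45    0.91]
```

Run:
```python
from h import *
cv2.imwrite("pics/w6.png",bot.grab_frame("wrist"))
print(pose()[:2])
```

```text
({'clock': 10.15, 'qpos': array([-0.30651652,  0.5921685 ,  0.09878696,  1.56826497, -0.06974856,
        0.9771978 ,  1.38693941]), 'qd': array([-0.00055136,  0.05372098, -0.0121848 ,  0.04984123, -0.00026961,
       -0.02888209,  0.00069213]), 'joint_efforts': array([ 6.68305624e-02, -1.05704541e+02,  6.19359836e+00, -4.03448868e+01,
        6.15627319e-02,  8.21139012e-01, -3.45983834e-02]), 'position': array([0.64303072, 0.09883481, 0.21823818]), 'tool_rot': array([0.57816463, 1.56296656, 0.58013197]), 'force': array([ 0.13431648,  0.28714157, -4.02662898]), 'moment': array([-0.04454074,  0.03461406,  0.03111868]), 'grip_width': 0.05118024609476355}, array([0.64303072, 0.09883481, 0.21823818]))
```

View pics/w6.png

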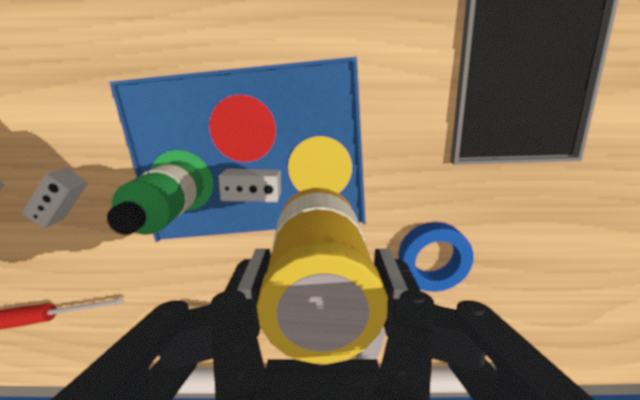

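The yellow tin is held upright and its pad shows at (320,165). The guide is undisturbed. Carrying it to the far slot of the side tray.

```bash
python3 -m creep '[{"wx":0,"wy":0,"wz":0,"tx":0,"ty":0.03,"tz":-0.01,"claw":0.6},{"wx":0,"wy":0,"wz":0,"tx":0,"ty":0.065,"tz":-0.022,"claw":0.6},{"wx":0,"wy":0,"wz":0,"tx":0,"ty":0.1,"tz":-0.033,"claw":0.6},{"wx":0,"wy":0,"wz":0,"tx":0,"ty":0.135,"tz":-0.045,"claw":0.6},{"wx":0,"wy":0,"wz":0,"tx":0,"ty":0.17,"tz":-0.056,"claw":0.6},{"wx":0,"wy":0,"wz":0,"tx":0.01,"ty":0.2,"tz":-0.066,"claw":0.6},{"wx":0,"wy":0,"wz":0,"tx":0.03,"ty":0.209,"tz":-0.068,"claw":0.6},{"wx":0,"wy":0,"wz":0,"tx":0.06,"ty":0.209,"tz":-0.068,"claw":0.6}]'
python3 - <<'E'
from h import *
goto([.5752,.3071,.0755])
E
```

```text
clock: 10.95
position: [0.5739, 0.3106, 0.1578]
tool_rot: [0.699, 1.562, 0.704]
force: [0.1, -1.1, -3.7]
grip_width: 0.0507
t 10.95 p [0.5739 0.3106 0.1578] w 0.0507 q [-0.64  0.66  0.08  1.61 -0.06  0.86  1.04]
shift [ 0.0823 -0.0039  0.0007]
turn [ 0.29  0.39 -0.33]
turn [-179.71    0.51    0.6 ]
```

```bash
python3 -m creep '[{"wx":0.2,"wy":0.4,"wz":-0.3,"tx":0.03,"ty":-0.003,"tz":0.001,"claw":0.6},{"wx":0.2,"wy":0.4,"wz":-0.3,"tx":0.055,"ty":-0.003,"tz":0.001,"claw":0.6},{"wx":0.2,"wy":0.4,"wz":-0.3,"tx":0.07,"ty":-0.003,"tz":0.001,"claw":0.6},{"wx":0.2,"wy":0.4,"wz":-0.3,"tx":0.078,"ty":-0.003,"tz":0.001,"claw":0.6},{"wx":0.2,"wy":0.4,"wz":-0.3,"tx":0.081,"ty":-0.003,"tz":0.001,"claw":0.6},{"wx":0.2,"wy":0.4,"wz":-0.3,"tx":0.082,"ty":-0.003,"tz":0.001,"claw":0.6},{"wx":0.2,"wy":0.4,"wz":-0.3,"tx":0.082,"ty":-0.003,"tz":0.001,"claw":0.6}]'
```

```text
clock: 11.65
position: [0.5759, 0.3082, 0.0766]
tool_rot: [0.904, 1.569, 0.905]
force: [0.1, 0.5, -3.0]
grip_width: 0.0511
```

```bash
python3 -m creep '[{"wx":0,"wy":0,"wz":0,"tx":0.001,"ty":0,"tz":0,"claw":0.6},{"wx":0,"wy":0,"wz":0,"tx":0.002,"ty":0,"tz":0,"claw":0.6},{"wx":0,"wy":0,"wz":0,"tx":0.002,"ty":0,"tz":0,"claw":0.6}]'
```

```text
clock: 11.95
position: [0.576, 0.3082, 0.0749]
tool_rot: [0.846, 1.569, 0.848]
force: [-0.2, -0.1, -2.8]
grip_width: 0.0512
```

```bash
python3 -m creep '[{"wx":0,"wy":0,"wz":0,"tx":0.001,"ty":0,"tz":0,"claw":0.6},{"wx":0,"wy":0,"wz":0,"tx":0.001,"ty":0,"tz":0,"claw":0.6}]'
```

```text
clock: 12.15
position: [0.576, 0.3082, 0.0738]
tool_rot: [0.867, 1.569, 0.869]
force: [-0.3, 0.4, -3.3]
grip_width: 0.0509
```

```bash
python3 -m creep '[{"wx":0,"wy":0,"wz":0,"tx":0.001,"ty":0,"tz":0,"claw":0.6},{"wx":0,"wy":0,"wz":0,"tx":0.001,"ty":0,"tz":0,"claw":0.6}]'
```

```text
clock: 12.35
position: [0.5763, 0.3082, 0.0735]
tool_rot: [0.708, 1.569, 0.71]
force: [-2.0, -1.9, 7.7]
grip_width: 0.051
```

```bash
python3 -m creep '[{"wx":0,"wy":0,"wz":0,"tx":0,"ty":0,"tz":0,"claw":0.4},{"wx":0,"wy":0,"wz":0,"tx":0,"ty":0,"tz":0,"claw":0.1},{"wx":0,"wy":0,"wz":0,"tx":0,"ty":0,"tz":0,"claw":0.1},{"wx":0,"wy":0,"wz":0,"tx":0,"ty":0,"tz":0,"claw":0}]'
python3 -m creep '[{"wx":0,"wy":0,"wz":0,"tx":-0.02,"ty":0,"tz":0,"claw":0},{"wx":0,"wy":0,"wz":0,"tx":-0.06,"ty":0,"tz":0,"claw":0},{"wx":0,"wy":0,"wz":0,"tx":-0.1,"ty":0,"tz":0,"claw":0},{"wx":0,"wy":0,"wz":0,"tx":-0.14,"ty":0,"tz":0,"claw":0},{"wx":0,"wy":0,"wz":0,"tx":-0.14,"ty":0,"tz":0,"claw":0}]'
python3 - <<'E'
from h import *
goto([.6585,-.059,.2])
cv2.imwrite("pics/w7.png",bot.grab_frame("wrist"))
E
```

```text
clock: 12.75
position: [0.5764, 0.3083, 0.0735]
tool_rot: [0.691, 1.568, 0.692]
force: [0.5, -0.8, 0.3]
grip_width: 0.085
clock: 13.25
position: [0.5782, 0.3091, 0.219]
tool_rot: [0.592, 1.56, 0.593]
force: [0.0, -0.3, 0.1]
grip_width: 0.085
t 13.25 p [0.5782 0.3091 0.219 ] w 0.085 q [-0.64  0.6   0.09  1.56 -0.06  0.98  1.04]
shift [ 0.0176 -0.3682  0.0798]
turn [ 0.06  0.5  -0.33]
turn [-179.94    0.52    0.78]
```

View pics/w7.png

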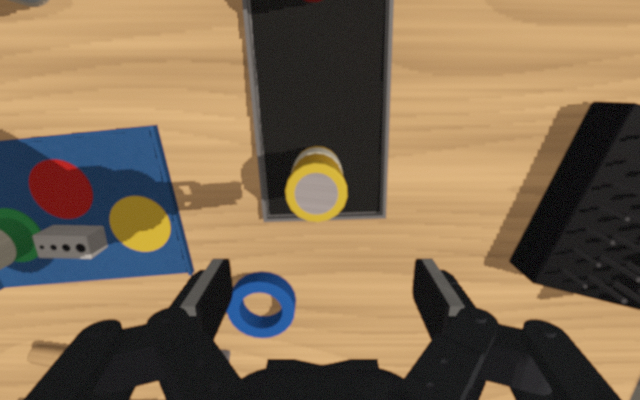

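The yellow tin stands in the side tray at (317,190). Next is the green bottle.

```bash
python3 -m creep '[{"wx":0,"wy":0.5,"wz":-0.3,"tx":0.02,"ty":-0.368,"tz":0.08,"claw":0},{"wx":0,"wy":0.5,"wz":-0.3,"tx":0.02,"ty":-0.368,"tz":0.08,"claw":0},{"wx":0,"wy":0.5,"wz":-0.3,"tx":0.02,"ty":-0.368,"tz":0.08,"claw":0},{"wx":0,"wy":0.5,"wz":-0.3,"tx":0.02,"ty":-0.368,"tz":0.08,"claw":0},{"wx":0,"wy":0.5,"wz":-0.3,"tx":0.02,"ty":-0.368,"tz":0.08,"claw":0},{"wx":0,"wy":0.5,"wz":-0.3,"tx":0.02,"ty":-0.368,"tz":0.08,"claw":0},{"wx":0,"wy":0.5,"wz":-0.3,"tx":0.02,"ty":-0.368,"tz":0.08,"claw":0},{"wx":0,"wy":0.5,"wz":-0.3,"tx":0.02,"ty":-0.368,"tz":0.08,"claw":0}]'
python3 - <<'E'
from h import *
bot.grab_frame("top");bot.grab_frame("top")
goto([.6585,-.059,.072])
c=bot.get_calibration("wrist")
cv2.imwrite("pics/w8.png",bot.grab_frame("wrist"))
print(proj(c,[.6585,-.059,.12]))
E
```

```text
clock: 14.1
position: [0.6574, -0.0643, 0.1938]
tool_rot: [-2.563, 1.566, -2.566]
force: [0.1, 0.5, 0.7]
grip_width: 0.0856
t 14.2 p [ 0.6574 -0.0645  0.1936] w 0.0857 q [-0.06  0.64  0.11  1.55 -0.07  0.96  1.63]
shift [0.1216 0.0059 0.0017]
turn [-0.26 -0.26  0.19]
turn [179.74   0.29   0.41]
[[330.26977428 219.51951044]]
```

View pics/w8.png

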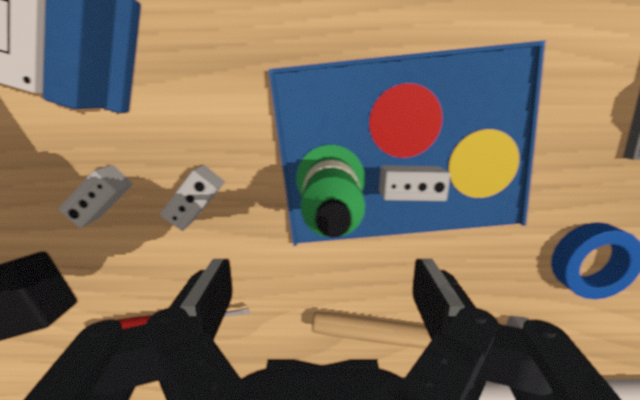

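The green cap is at (333,216), about 3 px (2 mm) from the prediction. Descending.

```bash
python3 -m creep '[{"wx":0,"wy":0,"wz":0,"tx":0.03,"ty":0.006,"tz":0.001,"claw":0},{"wx":0,"wy":0,"wz":0,"tx":0.06,"ty":0.006,"tz":0.001,"claw":0.1},{"wx":0,"wy":0,"wz":0,"tx":0.09,"ty":0.006,"tz":0.001,"claw":0.1},{"wx":0,"wy":0,"wz":0,"tx":0.115,"ty":0.006,"tz":0.001,"claw":0.1},{"wx":0,"wy":0,"wz":0,"tx":0.121,"ty":0.006,"tz":0.001,"claw":0.1},{"wx":0,"wy":0,"wz":0,"tx":0.121,"ty":0.006,"tz":0.001,"claw":0.1},{"wx":0,"wy":0,"wz":0,"tx":0.121,"ty":0.006,"tz":0.001,"claw":0.1}]'
python3 -m creep '[{"wx":0,"wy":0,"wz":0,"tx":0,"ty":0,"tz":0,"claw":0.6},{"wx":0,"wy":0,"wz":0,"tx":0,"ty":0,"tz":0,"claw":0.6},{"wx":0,"wy":0,"wz":0,"tx":0,"ty":0,"tz":0,"claw":0.6},{"wx":0,"wy":0,"wz":0,"tx":0,"ty":0,"tz":0,"claw":0.6},{"wx":0,"wy":0,"wz":0,"tx":0,"ty":0,"tz":0,"claw":0.6}]' 40
python3 -m creep '[{"wx":0,"wy":0,"wz":0,"tx":-0.02,"ty":0,"tz":0,"claw":0.6},{"wx":0,"wy":0,"wz":0,"tx":-0.06,"ty":0,"tz":0,"claw":0.6},{"wx":0,"wy":0,"wz":0,"tx":-0.1,"ty":0,"tz":0,"claw":0.6},{"wx":0,"wy":0,"wz":0,"tx":-0.14,"ty":0,"tz":0,"claw":0.6},{"wx":0,"wy":0,"wz":0,"tx":-0.16,"ty":0,"tz":0,"claw":0.6}]'
python3 - <<'E'
from h import *
goto([.4853,.3038,.235])
cv2.imwrite("pics/w9.png",bot.grab_frame("wrist"))
E
```

```text
clock: 14.95
position: [0.6583, -0.055, 0.0738]
tool_rot: [-2.718, 1.567, -2.72]
force: [-0.5, -0.3, 0.6]
grip_width: 0.0772
clock: 15.45
position: [0.6591, -0.0552, 0.0752]
tool_rot: [-2.175, 1.569, -2.177]
force: [-0.2, -1.7, 8.2]
grip_width: 0.049
clock: 15.95
position: [0.6602, -0.0551, 0.2394]
tool_rot: [-0.441, 1.567, -0.443]
force: [0.7, -0.1, -3.0]
grip_width: 0.0488
t 15.95 p [ 0.6602 -0.0551  0.2394] w 0.0488 q [-0.08  0.59  0.11  1.51 -0.07  1.04  1.62]
shift [ 0.0033  0.3586 -0.1756]
turn [-0.11  0.18  0.09]
turn [ 1.7989e+02  1.4000e-01 -2.9000e-01]
```

View pics/w9.png

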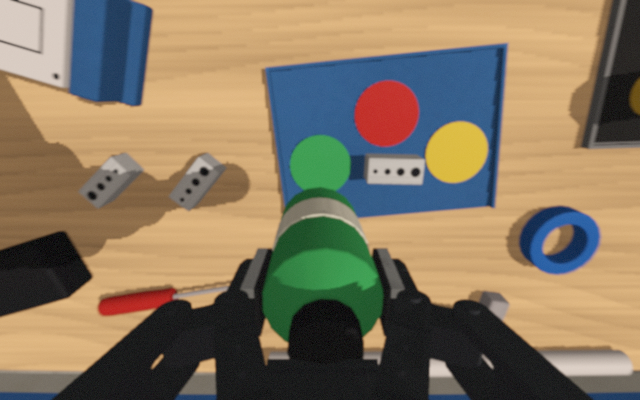

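The green bottle is held upright and all three pads are exposed. Carrying it to the middle slot.

```bash
python3 -m creep '[{"wx":0,"wy":0,"wz":0,"tx":0,"ty":0.035,"tz":-0.017,"claw":0.6},{"wx":0,"wy":0,"wz":0,"tx":0,"ty":0.075,"tz":-0.037,"claw":0.6},{"wx":0,"wy":0,"wz":0,"tx":0,"ty":0.115,"tz":-0.056,"claw":0.6},{"wx":0,"wy":0,"wz":0,"tx":0,"ty":0.155,"tz":-0.076,"claw":0.6},{"wx":0,"wy":0,"wz":0,"tx":0,"ty":0.195,"tz":-0.096,"claw":0.6},{"wx":0,"wy":0,"wz":0,"tx":0,"ty":0.235,"tz":-0.115,"claw":0.6},{"wx":0,"wy":0,"wz":0,"tx":0,"ty":0.275,"tz":-0.135,"claw":0.6},{"wx":0,"wy":0,"wz":0,"tx":0,"ty":0.31,"tz":-0.152,"claw":0.6}]'
python3 - <<'E'
from h import *
goto([.4853,.3038,.0755])
E
```

```text
clock: 16.8
position: [0.508, 0.2571, 0.2402]
tool_rot: [-0.195, 1.565, -0.196]
force: [0.5, -0.1, -1.9]
grip_width: 0.0488
t 16.8 p [0.508  0.2571 0.2402] w 0.0488 q [-0.62  0.44  0.06  1.77 -0.03  0.93  1.02]
shift [ 0.1645  0.0469 -0.0237]
turn [-0.06  0.32  0.06]
turn [ 1.7994e+02  1.0000e-01 -5.1000e-01]
```

```bash
python3 -m creep '[{"wx":0,"wy":0.3,"wz":0,"tx":0,"ty":0.03,"tz":-0.015,"claw":0.6},{"wx":0,"wy":0.3,"wz":0,"tx":0.02,"ty":0.047,"tz":-0.0235,"claw":0.6},{"wx":0,"wy":0.3,"wz":0,"tx":0.06,"ty":0.047,"tz":-0.0235,"claw":0.6},{"wx":0,"wy":0.3,"wz":0,"tx":0.1,"ty":0.047,"tz":-0.0235,"claw":0.6},{"wx":0,"wy":0.3,"wz":0,"tx":0.13,"ty":0.047,"tz":-0.0235,"claw":0.6},{"wx":0,"wy":0.3,"wz":0,"tx":0.15,"ty":0.047,"tz":-0.0235,"claw":0.6},{"wx":0,"wy":0.3,"wz":0,"tx":0.161,"ty":0.047,"tz":-0.0235,"claw":0.6},{"wx":0,"wy":0.3,"wz":0,"tx":0.163,"ty":0.047,"tz":-0.0235,"claw":0.6}]'
```

```text
clock: 17.6
position: [0.4851, 0.3037, 0.0762]
tool_rot: [-1.943, 1.569, -1.944]
force: [-0.0, 0.6, -0.8]
grip_width: 0.0487
```

```bash
python3 -m creep '[{"wx":0,"wy":0,"wz":0,"tx":0.001,"ty":0,"tz":0,"claw":0.6},{"wx":0,"wy":0,"wz":0,"tx":0.002,"ty":0,"tz":0,"claw":0.6}]';python3 -m creep '[{"wx":0,"wy":0,"wz":0,"tx":0.001,"ty":0,"tz":0,"claw":0.6}]'
```

```text
clock: 17.8
position: [0.4855, 0.304, 0.0751]
tool_rot: [-1.279, 1.57, -1.28]
force: [-0.6, -0.9, -1.7]
grip_width: 0.049
clock: 17.9
position: [0.4859, 0.3042, 0.0749]
tool_rot: [-0.238, 1.569, -0.239]
force: [-0.6, -0.6, -2.0]
grip_width: 0.0487
```

```bash
python3 -m creep '[{"wx":0,"wy":0,"wz":0,"tx":0.001,"ty":0,"tz":0,"claw":0.6},{"wx":0,"wy":0,"wz":0,"tx":0.001,"ty":0,"tz":0,"claw":0.6}]'; python3 -m creep '[{"wx":0,"wy":0,"wz":0,"tx":0.001,"ty":0,"tz":0,"claw":0.6},{"wx":0,"wy":0,"wz":0,"tx":0.001,"ty":0,"tz":0,"claw":0.6}]'
```

```text
clock: 18.1
position: [0.486, 0.3043, 0.0742]
tool_rot: [0.031, 1.569, 0.03]
force: [0.4, 1.0, -2.5]
grip_width: 0.0489
clock: 18.3
position: [0.4861, 0.3044, 0.0733]
tool_rot: [0.115, 1.569, 0.114]
force: [0.2, 0.7, -0.3]
grip_width: 0.0491
```

```bash
python3 -m creep '[{"wx":0,"wy":0,"wz":0,"tx":0.0005,"ty":0,"tz":0,"claw":0.6},{"wx":0,"wy":0,"wz":0,"tx":0.0005,"ty":0,"tz":0,"claw":0.6}]'; python3 -m creep '[{"wx":0,"wy":0,"wz":0,"tx":0,"ty":0,"tz":0,"claw":0.4},{"wx":0,"wy":0,"wz":0,"tx":0,"ty":0,"tz":0,"claw":0.1},{"wx":0,"wy":0,"wz":0,"tx":0,"ty":0,"tz":0,"claw":0.1},{"wx":0,"wy":0,"wz":0,"tx":0,"ty":0,"tz":0,"claw":0}]'
python3 -m creep '[{"wx":0,"wy":0,"wz":0,"tx":-0.02,"ty":0,"tz":0,"claw":0},{"wx":0,"wy":0,"wz":0,"tx":-0.06,"ty":0,"tz":0,"claw":0},{"wx":0,"wy":0,"wz":0,"tx":-0.1,"ty":0,"tz":0,"claw":0},{"wx":0,"wy":0,"wz":0,"tx":-0.14,"ty":0,"tz":0,"claw":0},{"wx":0,"wy":0,"wz":0,"tx":-0.17,"ty":0,"tz":0,"claw":0},{"wx":0,"wy":0,"wz":0,"tx":-0.18,"ty":0,"tz":0,"claw":0}]'
python3 - <<'E'
from h import *
goto([.6,.022,.25])
cv2.imwrite("pics/w10.png",bot.grab_frame("wrist"))
E
```

```text
clock: 18.5
position: [0.4865, 0.3044, 0.0732]
tool_rot: [0.188, 1.568, 0.187]
force: [-0.1, -0.5, 6.4]
grip_width: 0.0487
clock: 18.9
position: [0.4864, 0.3044, 0.0732]
tool_rot: [0.192, 1.568, 0.191]
force: [-0.7, -0.2, -0.2]
grip_width: 0.0857
clock: 19.5
position: [0.4868, 0.3048, 0.2564]
tool_rot: [0.482, 1.564, 0.48]
force: [-0.2, 0.4, -0.6]
grip_width: 0.0854
t 19.5 p [0.4868 0.3048 0.2564] w 0.0854 q [-0.7   0.43  0.05  1.74 -0.03  0.97  0.93]
shift [ 0.0062 -0.2827  0.1136]
turn [-0.09  0.34 -0.18]
turn [179.91  -0.28  -0.54]
```

View pics/w10.png

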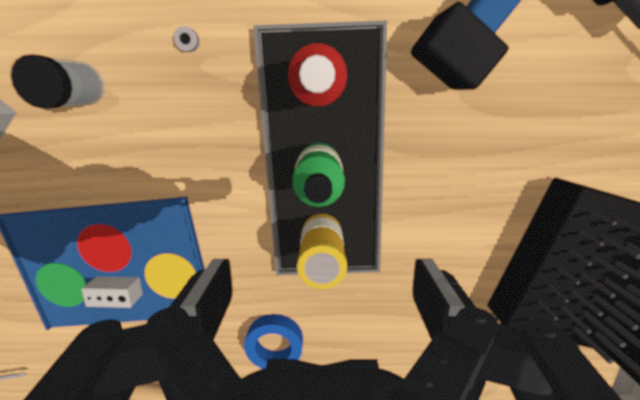

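All three containers stand in the side tray: red (318,74), green (319,187) and yellow (322,266). Next I move above the guide and turn the jaws across its width.

```bash
python3 -m creep '[{"wx":45,"wy":0,"wz":0,"tx":0.006,"ty":-0.283,"tz":0.114,"claw":0},{"wx":45,"wy":0,"wz":0,"tx":0.006,"ty":-0.283,"tz":0.114,"claw":0},{"wx":45,"wy":0,"wz":0,"tx":0.006,"ty":-0.283,"tz":0.114,"claw":0},{"wx":45,"wy":0,"wz":0,"tx":0.006,"ty":-0.283,"tz":0.114,"claw":0},{"wx":45,"wy":0,"wz":0,"tx":0.006,"ty":-0.283,"tz":0.114,"claw":0},{"wx":45,"wy":0,"wz":0,"tx":0.006,"ty":-0.283,"tz":0.114,"claw":0},{"wx":45,"wy":0,"wz":0,"tx":0.006,"ty":-0.283,"tz":0.114,"claw":0},{"wx":45,"wy":0,"wz":0,"tx":0.006,"ty":-0.283,"tz":0.114,"claw":0}]'
python3 - <<'E'
from h import *
goto([.657,.022,.2],0)
E
```

```text
clock: 20.35
position: [0.6002, 0.02, 0.2486]
tool_rot: [1.258, 1.566, 0.469]
force: [-0.3, 1.1, -0.0]
grip_width: 0.0854
t 20.35 p [0.6002 0.02   0.2486] w 0.0854 q [-0.34  0.5   0.3   1.68 -0.17  0.98  0.8 ]
shift [0.0488 0.0416 0.0385]
turn [ 4.477e+01 -2.000e-02 -2.600e-01]
turn [-1.3523e+02  3.2000e-01 -3.0000e-02]
```

```bash
python3 -m creep '[{"wx":44.8,"wy":0,"wz":0,"tx":0.049,"ty":0.0415,"tz":0.0385,"claw":0},{"wx":44.8,"wy":0,"wz":0,"tx":0.049,"ty":0.0415,"tz":0.0385,"claw":0},{"wx":44.8,"wy":0,"wz":0,"tx":0.049,"ty":0.0415,"tz":0.0385,"claw":0},{"wx":44.8,"wy":0,"wz":0,"tx":0.049,"ty":0.0415,"tz":0.0385,"claw":0},{"wx":44.8,"wy":0,"wz":0,"tx":0.049,"ty":0.0415,"tz":0.0385,"claw":0},{"wx":44.8,"wy":0,"wz":0,"tx":0.049,"ty":0.0415,"tz":0.0385,"claw":0},{"wx":44.8,"wy":0,"wz":0,"tx":0.049,"ty":0.0415,"tz":0.0385,"claw":0}]'
python3 - <<'E'
from h import *
bot.grab_frame("top");bot.grab_frame("top")
goto([.657,.022,.2],0)
c=bot.get_calibration("wrist")
np.savez("w11.npz",**c)
cv2.imwrite("pics/w11.png",bot.grab_frame("wrist"))
E
```

```text
clock: 21.05
position: [0.6566, 0.0234, 0.1991]
tool_rot: [2.144, 1.567, 0.577]
force: [0.5, 0.0, 0.2]
grip_width: 0.0856
t 21.15 p [0.6568 0.0227 0.1995] w 0.085 q [-0.42  0.67  0.48  1.58 -0.36  0.98  0.17]
shift [-0.0005  0.0002  0.0007]
turn [ 0.22 -0.12 -0.21]
turn [-179.78    0.32   -0.2 ]
```

View pics/w11.png

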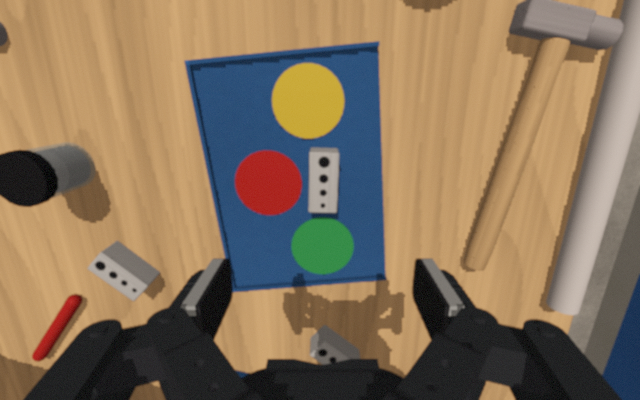

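All three pads and the guide (323,182) are now visible. I'll measure them.

Run:
```python
from h import *
c=dict(np.load("w11.npz")); im=cv2.imread("pics/w11.png"); h=cv2.cvtColor(im,cv2.COLOR_BGR2HSV)
def big(m,roi):
    z=np.zeros_like(m);x0,y0,x1,y1=roi;z[y0:y1,x0:x1]=m[y0:y1,x0:x1]
    k,_=cv2.findContours(z,0,1);return max(k,key=cv2.contourArea)
for n,m,roi in (("red",cv2.inRange(h,(0,120,60),(6,255,255))|cv2.inRange(h,(174,120,60),(180,255,255)),(220,130,310,230)),
 ("yellow",cv2.inRange(h,(18,120,60),(34,255,255)),(250,50,360,146)),("green",cv2.inRange(h,(50,100,40),(85,255,255)),(270,200,380,290))):
    k=big(m,roi).reshape(-1,2); P=onz(c,k,.008)[:,:2]
    (x,y),r=cv2.minEnclosingCircle((P*1000).astype(np.float32)); e=cv2.fitEllipse((P*1000).astype(np.float32)); print(n,(x,y),r,e[0],e[1])
# guide top: bright pixels
m=cv2.inRange(h,(0,0,120),(180,60,255)); k=big(m,(300,140,350,222)).reshape(-1,2)
P=onz(c,k,.037)[:,:2]*1000
r=cv2.minAreaRect(P.astype(np.float32)); print("guide",r, cv2.boundingRect(k))
cv2.imwrite("pics/g11.png",cv2.resize(im[130:230,280:370],None,fx=6,fy=6,interpolation=2))
p=lambda X: proj(c,X)
print(proj(c,[[.657,.022,.037]]))
```

```text
red (602.2295532226562, 15.761059761047363) 34.55315017700195 (602.25048828125, 15.725565910339355) (67.90078735351562, 68.10014343261719)
yellow (644.3253784179688, 97.29334259033203) 34.801509857177734 (644.4354248046875, 97.44722747802734) (68.1326904296875, 68.65135192871094)
green (659.2653198242188, -56.68030548095703) 35.57732391357422 (658.8685913085938, -56.637420654296875) (68.84199523925781, 69.58441162109375)
guide ((659.5337524414062, 26.47812271118164), (63.66164016723633, 28.790128707885742), 89.40003204345703) (308, 147, 32, 66)
[[320.52915781 185.18597371]]
```

View pics/g11.png

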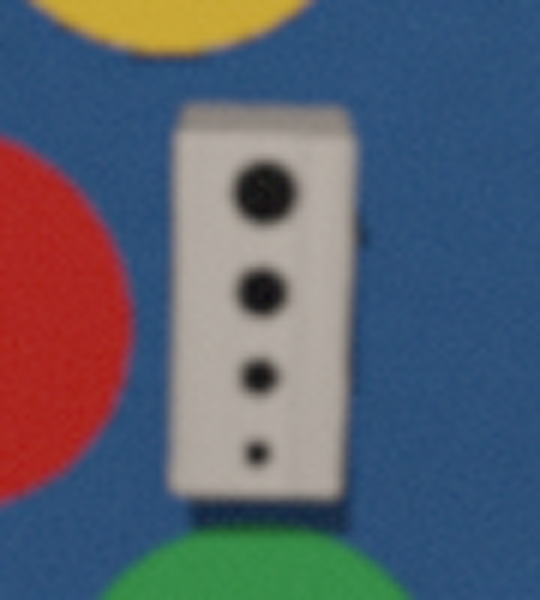

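Run:
```python
from h import *
c=dict(np.load("w11.npz"))
k=np.array([(177,128),(357,130),(343,499),(169,494)]); k=(k+.5)/6-.5+[280,130]
P=onz(c,k,.036)[:,:2];print(P.round(4),P.mean(0))
a=P[0]+P[1]-P[2]-P[3];print(np.linalg.norm(a)/2,"y-axis angle",np.degrees(np.arctan2(a[1],a[0])))
goto([*P.mean(0),.03],np.degrees(np.arctan2(a[1],a[0]))-90)
```

```text
[[ 0.6464  0.0545]
 [ 0.6741  0.0542]
 [ 0.673  -0.0063]
 [ 0.6445 -0.0055]] [0.65948539 0.024221  ]
0.060283598867582444 y-axis angle 88.59928907111389
t 21.2 p [0.6568 0.0224 0.1997] w 0.0852 q [-0.42  0.67  0.48  1.58 -0.36  0.98  0.17]
shift [ 0.1697  0.002  -0.0015]
turn [ 1.57 -0.13 -0.22]
turn [-178.43    0.34   -0.2 ]
```

```bash
python3 - <<'E'
from h import *
c=dict(np.load("w11.npz"));print(onz(c,[(380,150),(383,210),(378,45),(386,278)],.012).round(4))
E
python3 -m creep '[{"wx":1.5,"wy":0,"wz":0,"tx":0.03,"ty":0.0015,"tz":-0.001,"claw":0.4},{"wx":1.5,"wy":0,"wz":0,"tx":0.06,"ty":0.0015,"tz":-0.001,"claw":0.4},{"wx":1.5,"wy":0,"wz":0,"tx":0.09,"ty":0.0015,"tz":-0.001,"claw":0.4},{"wx":1.5,"wy":0,"wz":0,"tx":0.11,"ty":0.0015,"tz":-0.001,"claw":0.4},{"wx":1.5,"wy":0,"wz":0,"tx":0.11,"ty":0.0015,"tz":-0.001,"claw":0.4},{"wx":1.5,"wy":0,"wz":0,"tx":0.11,"ty":0.0015,"tz":-0.001,"claw":0.4}]'
python3 - <<'E'
from h import *
bot.grab_frame("top")
goto([.6587,.0235,.03],-1.4)
cv2.imwrite("pics/w12.png",bot.grab_frame("wrist"))
E
```

```text
[[ 0.7163  0.0516  0.012 ]
 [ 0.7233 -0.0122  0.012 ]
 [ 0.7089  0.147   0.012 ]
 [ 0.7321 -0.095   0.012 ]]
clock: 21.8
position: [0.6589, 0.0234, 0.0903]
tool_rot: [2.105, 1.566, 0.512]
force: [0.7, -0.1, 1.0]
grip_width: 0.0514
t 21.85 p [0.6593 0.0235 0.0909] w 0.0511 q [-0.38  0.81  0.42  1.63 -0.43  0.79  0.2 ]
shift [ 0.0609 -0.0009  0.0002]
turn [ 0.1  -0.15 -0.29]
turn [-179.9     0.46   -0.23]
```

View pics/w12.png

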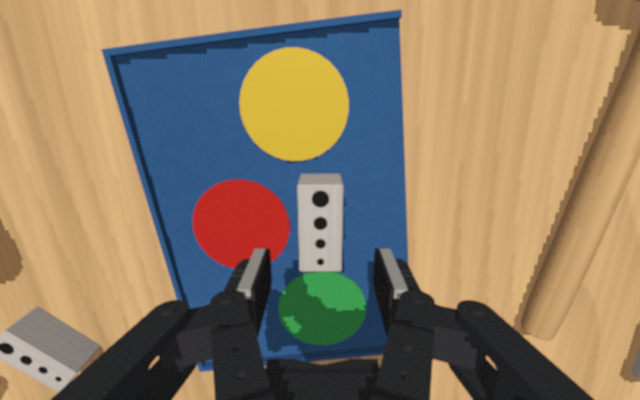

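The guide is centred at u≈320, between the pads (260 to 382). Descending and gripping.

```bash
python3 -m creep '[{"wx":0,"wy":0,"wz":0,"tx":0.02,"ty":-0.0005,"tz":0,"claw":0.4},{"wx":0,"wy":0,"wz":0,"tx":0.04,"ty":-0.0005,"tz":0,"claw":0.4},{"wx":0,"wy":0,"wz":0,"tx":0.055,"ty":-0.0005,"tz":0,"claw":0.4},{"wx":0,"wy":0,"wz":0,"tx":0.061,"ty":-0.0005,"tz":0,"claw":0.4},{"wx":0,"wy":0,"wz":0,"tx":0.061,"ty":-0.0005,"tz":0,"claw":0.4},{"wx":0,"wy":0,"wz":0,"tx":0.061,"ty":-0.0005,"tz":0,"claw":0.4}]'
python3 -m creep '[{"wx":0,"wy":0,"wz":0,"tx":0,"ty":0,"tz":0,"claw":0.9},{"wx":0,"wy":0,"wz":0,"tx":0,"ty":0,"tz":0,"claw":0.9},{"wx":0,"wy":0,"wz":0,"tx":0,"ty":0,"tz":0,"claw":0.9},{"wx":0,"wy":0,"wz":0,"tx":0,"ty":0,"tz":0,"claw":0.9},{"wx":0,"wy":0,"wz":0,"tx":0,"ty":0,"tz":0,"claw":0.9}]' 40
```

```text
clock: 22.5
position: [0.6598, 0.0236, 0.031]
tool_rot: [1.952, 1.564, 0.358]
force: [-0.3, 0.0, 0.5]
grip_width: 0.0513
clock: 23.0
position: [0.6603, 0.0236, 0.0321]
tool_rot: [1.926, 1.562, 0.333]
force: [-1.5, 0.0, 7.8]
grip_width: 0.0271
```

```bash
python3 -m creep '[{"wx":0,"wy":0,"wz":0,"tx":-0.02,"ty":0,"tz":0,"claw":0.9},{"wx":0,"wy":0,"wz":0,"tx":-0.05,"ty":0,"tz":0,"claw":0.9},{"wx":0,"wy":0,"wz":0,"tx":-0.09,"ty":0,"tz":0,"claw":0.9},{"wx":0,"wy":0,"wz":0,"tx":-0.13,"ty":0,"tz":0,"claw":0.9},{"wx":0,"wy":0,"wz":0,"tx":-0.16,"ty":0,"tz":0,"claw":0.9},{"wx":0,"wy":0,"wz":0,"tx":-0.16,"ty":0,"tz":0,"claw":0.9}]'
python3 - <<'E'
from h import *
goto([.5179,-.3321,.2],-16.7)
c=bot.get_calibration("wrist");np.savez("w13.npz",**c)
cv2.imwrite("pics/w13.png",bot.grab_frame("wrist"))
E
```

```text
clock: 23.6
position: [0.6608, 0.023, 0.1968]
tool_rot: [1.839, 1.556, 0.245]
force: [1.2, 0.0, -1.2]
grip_width: 0.0274
t 23.6 p [0.6608 0.023  0.1968] w 0.0274 q [-0.42  0.68  0.48  1.58 -0.37  0.96  0.15]
shift [-0.0065 -0.1347  0.3582]
turn [15.39 -0.33 -0.79]
turn [-164.61    1.14   -0.48]
```

View pics/w13.png

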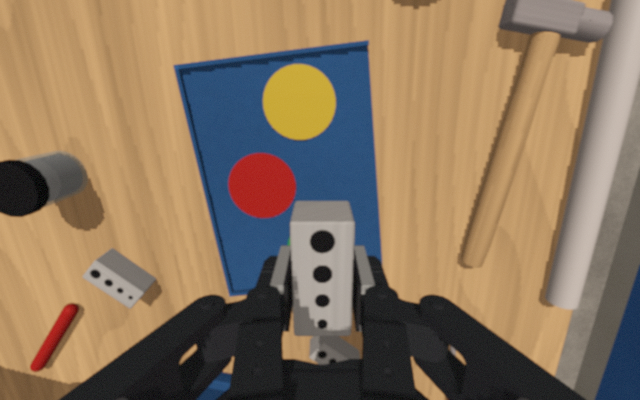

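Run:
```python
from h import *
c=dict(np.load("w13.npz"));s,p,R=pose()
im=cv2.imread("pics/w13.png");cv2.imwrite("pics/g13.png",cv2.resize(im[190:345,260:390],None,fx=4.5,fy=3.8,interpolation=2))
k=[(293,221),(353,221),(352,333),(292,331)]
P=onz(c,k,p[2]+.004);print(P.round(4),P.mean(0).round(4),p.round(4),"in tool",(R.T@(P.mean(0)-p)).round(4))
k=[(322,241),(322,274),(322,300.5),(322,323.5)];print(onz(c,k,p[2]+.004).round(4))
```

```text
[[ 0.6501  0.0528  0.1983]
 [ 0.6757  0.052   0.1983]
 [ 0.6756 -0.0066  0.1983]
 [ 0.6466 -0.0044  0.1983]] [0.662  0.0234 0.1983] [0.6599 0.0232 0.1943] in tool [-0.004   0.0022 -0.0003]
[[ 6.622e-01  4.300e-02  1.983e-01]
 [ 6.618e-01  2.660e-02  1.983e-01]
 [ 6.615e-01  1.250e-02  1.983e-01]
 [ 6.612e-01 -5.000e-04  1.983e-01]]
```

View pics/g13.png

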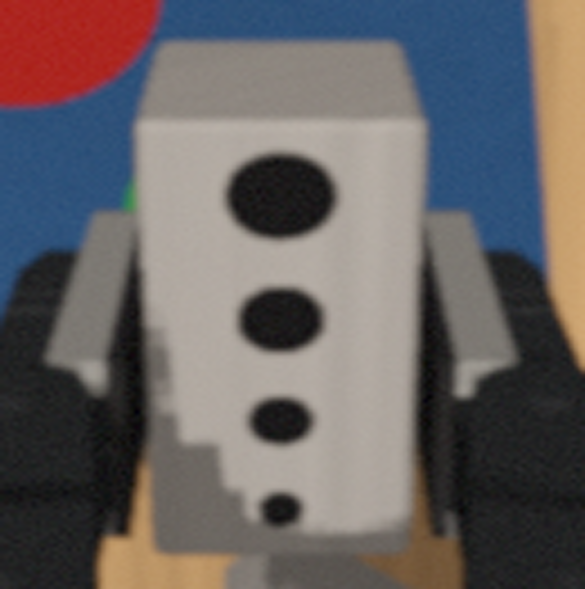

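```bash
python3 -m creep '[{"wx":15.4,"wy":0,"wz":-0.8,"tx":0,"ty":-0.015,"tz":0.04,"claw":0.9},{"wx":15.4,"wy":0,"wz":-0.8,"tx":0,"ty":-0.03,"tz":0.08,"claw":0.9},{"wx":15.4,"wy":0,"wz":-0.8,"tx":0,"ty":-0.045,"tz":0.12,"claw":0.9},{"wx":15.4,"wy":0,"wz":-0.8,"tx":0,"ty":-0.06,"tz":0.16,"claw":0.9},{"wx":15.4,"wy":0,"wz":-0.8,"tx":0,"ty":-0.075,"tz":0.2,"claw":0.9},{"wx":15.4,"wy":0,"wz":-0.8,"tx":0,"ty":-0.09,"tz":0.24,"claw":0.9},{"wx":15.4,"wy":0,"wz":-0.8,"tx":0,"ty":-0.105,"tz":0.28,"claw":0.9},{"wx":15.4,"wy":0,"wz":-0.8,"tx":0,"ty":-0.113,"tz":0.3,"claw":0.9}]'
python3 - <<'E'
from h import *
bot.grab_frame("scene");
goto([.5179,-.3321,.16],-16.7)
s=cv2.imread("pics/scene0.png");cv2.imwrite("pics/v0.png",cv2.resize(s[75:165,160:260],None,fx=6,fy=6,interpolation=2))
c=bot.get_calibration("wrist");np.savez("w14.npz",**c)
cv2.imwrite("pics/w14.png",bot.grab_frame("wrist"))
E
```

```text
clock: 24.45
position: [0.5377, -0.2776, 0.1912]
tool_rot: [-2.181, 1.565, 2.236]
force: [-0.3, -1.0, -1.6]
grip_width: 0.0274
t 24.5 p [ 0.5365 -0.2799  0.1914] w 0.0269 q [ 0.02  0.62  0.55  1.73 -0.4   0.91  0.44]
shift [ 0.0313 -0.0023  0.0555]
turn [-0.34 -0.13  0.28]
turn [179.66   0.44   0.21]
```

View pics/v0.png

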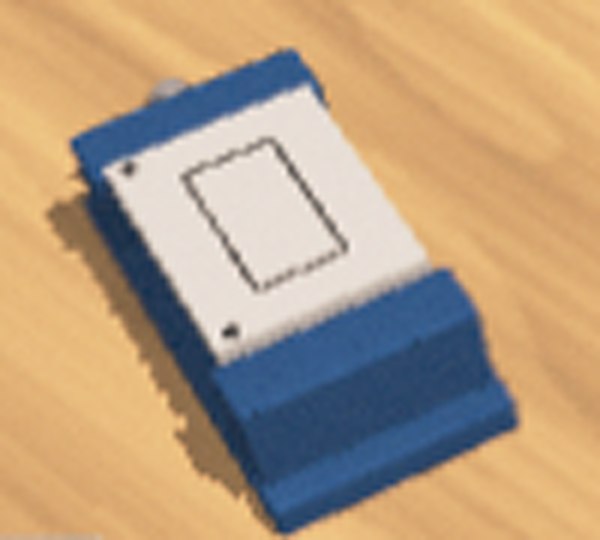

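View pics/w14.png

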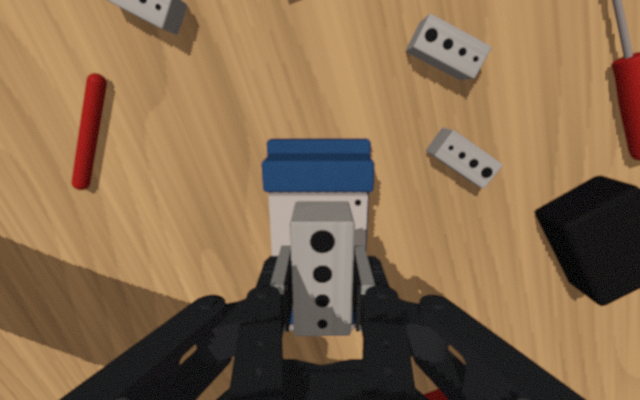

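The vise plate is lined up under the guide, with its near edge from (269,193) to (369,193). I'll cross-check the outline centre across the views.

Run:
```python
from h import *
cs,ct=bot.get_calibration("scene"),bot.get_calibration("top")
S=lambda p:[(p[0]+.5)/6-.5+160,(p[1]+.5)/6-.5+75]
V=lambda p:[((p[0]+.5)/5.5-.5+400),((p[1]+.5)/5.5-.5+150)]
v=[S((184,177)),S((272,139)),S((347,248)),S((258,290))]
P=onz(cs,v,.062);print("scene",P.round(4),P.mean(0).round(4))
l=P[2]+P[3]-P[0]-P[1];print(np.degrees(np.arctan2(l[1],l[0])))
# plate corners top view
v=[V((305,141)),V((573,229)),V((516,445)),V((245,354))]
P=onz(ct,v,.062);print("top plate",P.round(4),P.mean(0).round(4))
c=dict(np.load("w14.npz"));E=onz(c,[(269,193),(369,193)],.062);print("wrist edge",E.round(4))
d=E[1]-E[0];d/=np.linalg.norm(d);print(np.linalg.norm(E[1]-E[0]),np.degrees(np.arctan2(d[1],d[0])),"centre",E.mean(0)+.054*np.array([d[1],-d[0],0]))
```

```text
scene [[ 0.5233 -0.3705  0.062 ]
 [ 0.4884 -0.3605  0.062 ]
 [ 0.5075 -0.2962  0.062 ]
 [ 0.5425 -0.3053  0.062 ]] [ 0.5154 -0.3331  0.062 ]
73.54290633269085
top plate [[ 0.573  -0.2897  0.062 ]
 [ 0.543  -0.3955  0.062 ]
 [ 0.4604 -0.3708  0.062 ]
 [ 0.4918 -0.2656  0.062 ]] [ 0.517  -0.3304  0.062 ]
wrist edge [[ 0.4944 -0.2648  0.062 ]
 [ 0.5755 -0.2896  0.062 ]]
0.08485574390793353 -16.9888876091687 centre [ 0.51918357 -0.32884828  0.062     ]
```

Run:
```python
from h import *
goto([.5175,-.3313,.1],-16.7)
```

```text
t 24.55 p [ 0.5378 -0.2775  0.1912] w 0.0269 q [ 0.02  0.62  0.55  1.73 -0.4   0.91  0.43]
shift [ 0.0911 -0.0033  0.0577]
turn [-0.28 -0.19  0.28]
turn [179.72   0.45   0.3 ]
```

```bash
python3 -m creep '[{"wx":-0.3,"wy":-0.2,"wz":0.3,"tx":0,"ty":-0.003,"tz":0.03,"claw":0.9},{"wx":-0.3,"wy":-0.2,"wz":0.3,"tx":0.01,"ty":-0.003,"tz":0.0575,"claw":0.9},{"wx":-0.3,"wy":-0.2,"wz":0.3,"tx":0.04,"ty":-0.003,"tz":0.0575,"claw":0.9},{"wx":-0.3,"wy":-0.2,"wz":0.3,"tx":0.07,"ty":-0.003,"tz":0.0575,"claw":0.9},{"wx":-0.3,"wy":-0.2,"wz":0.3,"tx":0.09,"ty":-0.003,"tz":0.0575,"claw":0.9},{"wx":-0.3,"wy":-0.2,"wz":0.3,"tx":0.09,"ty":-0.003,"tz":0.0575,"claw":0.9},{"wx":-0.3,"wy":-0.2,"wz":0.3,"tx":0.09,"ty":-0.003,"tz":0.0575,"claw":0.9}]'
python3 - <<'E'
from h import *
goto([.5175,-.3313,.09],-16.7)
cv2.imwrite("pics/w15.png",bot.grab_frame("wrist"));cv2.imwrite("pics/s15.png",cv2.resize(bot.grab_frame("scene")[65:175,150:270],None,fx=5,fy=5,interpolation=2))
E
```

```text
clock: 25.25
position: [0.5179, -0.3308, 0.1011]
tool_rot: [-1.574, 1.57, 2.848]
force: [0.8, -0.8, -0.3]
grip_width: 0.0272
t 25.25 p [ 0.5179 -0.3308  0.1011] w 0.0272 q [ 0.16  0.75  0.47  1.76 -0.47  0.75  0.58]
shift [ 0.0111 -0.0002  0.0006]
turn [ 0.04 -0.    0.03]
turn [-1.7996e+02 -4.0000e-02 -0.0000e+00]
```

View pics/w15.png

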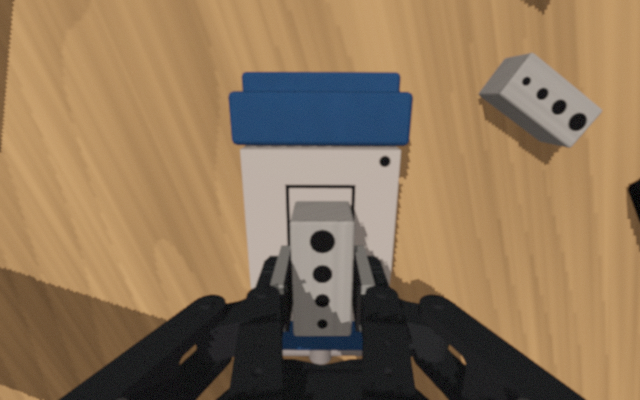

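View pics/s15.png

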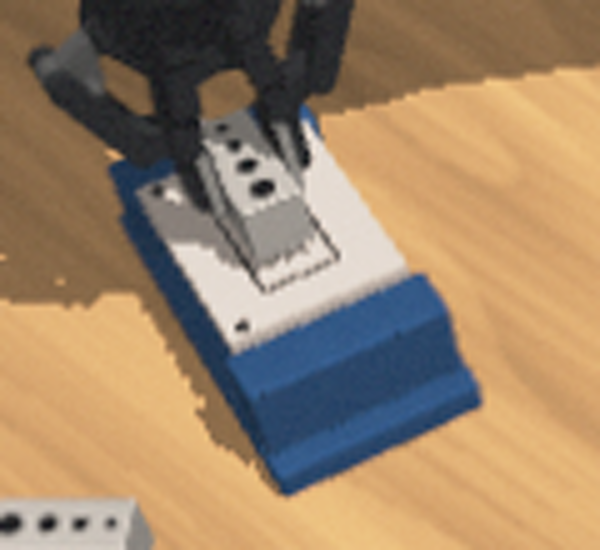

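Run:
```python
from h import *
c=bot.get_calibration("wrist");s,p,R=pose()
O=onz(c,[(287,186),(354,186)],.062).mean(0);B=onz(c,[(293,202),(353,202)],p[2]-.026).mean(0)
T=onz(c,[(293,222),(353,222)],p[2]+.004).mean(0)
print(p);print([ (R.T@(X-p)).round(4) for X in (O,B,T)])
print("centre outline", O+R@[0,0,.035])
```

```text
[ 0.51841033 -0.3312313   0.10212983]
[array([ 0.0401,  0.0001, -0.0334]), array([ 0.026 ,  0.0014, -0.0289]), array([-0.004 ,  0.0013, -0.0303])]
centre outline [ 0.51807537 -0.33281904  0.06201237]
```

The outline and the guide agree within about 1.5 mm in the wrist view. Lowering with a small correction.

```bash
python3 -m creep '[{"wx":0,"wy":0,"wz":0,"tx":0.006,"ty":-0.001,"tz":0.001,"claw":0.9},{"wx":0,"wy":0,"wz":0,"tx":0.01,"ty":-0.001,"tz":0.001,"claw":0.9},{"wx":0,"wy":0,"wz":0,"tx":0.012,"ty":-0.001,"tz":0.001,"claw":0.9},{"wx":0,"wy":0,"wz":0,"tx":0.012,"ty":-0.001,"tz":0.001,"claw":0.9}]'
```

```text
clock: 25.75
position: [0.5172, -0.3319, 0.0902]
tool_rot: [1.483, 1.569, -0.378]
force: [-0.4, -0.2, -0.7]
grip_width: 0.0273
```

```bash
python3 -m creep '[{"wx":0,"wy":0,"wz":0,"tx":0.001,"ty":0,"tz":0,"claw":0.9},{"wx":0,"wy":0,"wz":0,"tx":0.001,"ty":0,"tz":0,"claw":0.9}]'
```

```text
clock: 25.95
position: [0.5172, -0.3319, 0.09]
tool_rot: [1.716, 1.569, -0.146]
force: [-4.7, 3.7, 17.2]
grip_width: 0.0274
```

```bash
python3 -m creep '[{"wx":0,"wy":0,"wz":0,"tx":-0.0005,"ty":0,"tz":0,"claw":0.7},{"wx":0,"wy":0,"wz":0,"tx":-0.0005,"ty":0,"tz":0,"claw":0.4},{"wx":0,"wy":0,"wz":0,"tx":-0.0005,"ty":0,"tz":0,"claw":0.4},{"wx":0,"wy":0,"wz":0,"tx":-0.0005,"ty":0,"tz":0,"claw":0.4}]'
python3 -m creep '[{"wx":0,"wy":0,"wz":0,"tx":-0.02,"ty":0,"tz":0,"claw":0.4},{"wx":0,"wy":0,"wz":0,"tx":-0.05,"ty":0,"tz":0,"claw":0.3},{"wx":0,"wy":0,"wz":0,"tx":-0.09,"ty":0,"tz":0,"claw":0},{"wx":0,"wy":0,"wz":0,"tx":-0.12,"ty":0,"tz":0,"claw":0},{"wx":0,"wy":0,"wz":0,"tx":-0.14,"ty":0,"tz":0,"claw":0},{"wx":0,"wy":0,"wz":0,"tx":-0.14,"ty":0,"tz":0,"claw":0}]'
python3 - <<'E'
from h import *
bot.grab_frame("top")
goto([.5764,.3083,.23],90)
c=bot.get_calibration("wrist");np.savez("w16.npz",**c)
im=bot.grab_frame("wrist");cv2.imwrite("pics/w16.png",im)
E
```

```text
clock: 26.35
position: [0.5172, -0.3319, 0.0904]
tool_rot: [1.722, 1.569, -0.14]
force: [0.3, 0.8, 0.7]
grip_width: 0.0512
clock: 26.95
position: [0.5178, -0.3326, 0.2331]
tool_rot: [1.518, 1.565, -0.344]
force: [0.2, -0.2, -0.1]
grip_width: 0.0858
t 27.0 p [ 0.5173 -0.3321  0.2313] w 0.0856 q [ 0.1   0.59  0.57  1.67 -0.37  0.99  0.51]
shift [ 0.0009 -0.127  -0.6304]
turn [-106.67    0.2    -0.16]
turn [73.33 -0.15 -0.18]
```

View pics/w16.png

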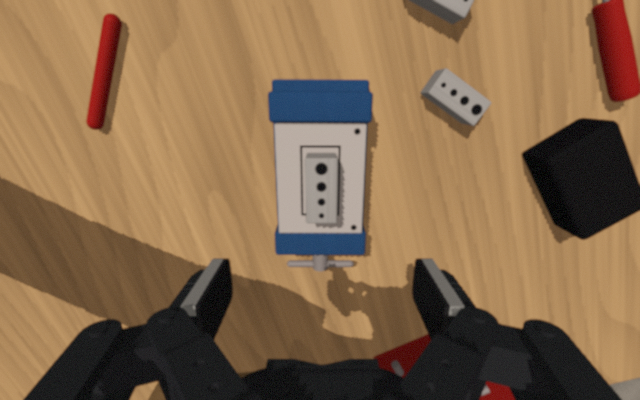

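The guide lies along the outline: outline about (301–340, 146–214), guide top about (304–339, 160–225). I'll check the offset numerically.

Run:
```python
from h import *
im=cv2.imread("pics/w16.png");cv2.imwrite("pics/g16.png",cv2.resize(im[110:245,265:380],None,fx=4.4,fy=4.4,interpolation=2))
```

```text
(no output)
```

View pics/g16.png

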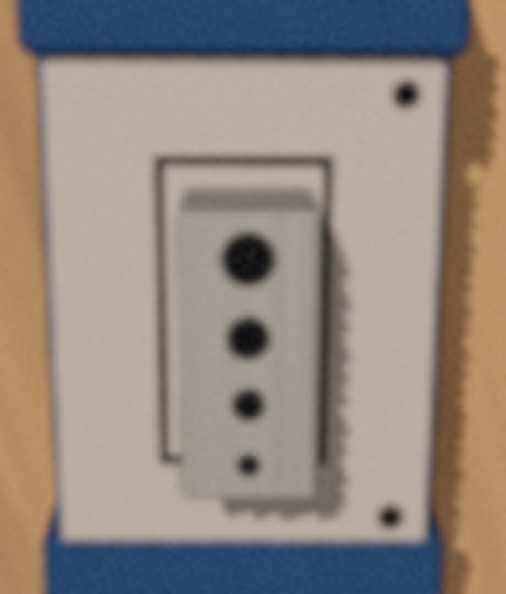

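Run:
```python
from h import *
c=dict(np.load("w16.npz"))
f=lambda k:(np.array(k,float)+.5)/4.4-.5+[265,110]
G=onz(c,f([(181,211),(321,211),(317,497),(180,496)]),.092).mean(0)
B=onz(c,f([(183,190),(311,190)]),.062)
O=onz(c,f([(158,159),(329,159)]),.062);O2=onz(c,f([(165,460)]),.062)
u=(O[1]-O[0]);u/=np.linalg.norm(u);v=np.array([u[1],-u[0],0]) # along -y
print("guide",G,"bottom-edge",B.round(4)); Oc=O.mean(0)+v*.035; print("outline",Oc, np.dot(O2-O[0],v))
print("diff guide-outline",(G-Oc)@u,(G-Oc)@v,"bottom near edge diff",(B.mean(0)-O.mean(0))@u,(B.mean(0)-O.mean(0))@v)
```

```text
guide [ 0.51834921 -0.33187829  0.092     ] bottom-edge [[ 0.513  -0.3004  0.062 ]
 [ 0.5392 -0.3083  0.062 ]]
outline [ 0.5172218  -0.33130045  0.062     ] [0.06843713]
diff guide-outline 0.001246066492249564 0.0002286255324593428 bottom near edge diff 0.0007385063234692928 0.00662460243021306
```

The guide is centred within about 1.5 mm. Now I go back to the containers, yellow first.

```bash
python3 -m creep '[{"wx":-60,"wy":0,"wz":0,"tx":0,"ty":-0.07,"tz":-0.35,"claw":0},{"wx":-60,"wy":0,"wz":0,"tx":0,"ty":-0.07,"tz":-0.35,"claw":0},{"wx":-60,"wy":0,"wz":0,"tx":0,"ty":-0.07,"tz":-0.35,"claw":0},{"wx":-60,"wy":0,"wz":0,"tx":0,"ty":-0.07,"tz":-0.35,"claw":0},{"wx":-60,"wy":0,"wz":0,"tx":0,"ty":-0.07,"tz":-0.35,"claw":0},{"wx":-60,"wy":0,"wz":0,"tx":0,"ty":-0.07,"tz":-0.35,"claw":0},{"wx":-60,"wy":0,"wz":0,"tx":0,"ty":-0.07,"tz":-0.35,"claw":0},{"wx":-60,"wy":0,"wz":0,"tx":0,"ty":-0.07,"tz":-0.35,"claw":0}]'
python3 - <<'E'
from h import *
goto([.5764,.3083,.22],90)
E
```

```text
clock: 27.85
position: [0.5499, 0.0302, 0.2289]
tool_rot: [2.198, 1.569, 1.397]
force: [0.0, -0.6, -0.4]
grip_width: 0.0852
t 27.85 p [0.5499 0.0302 0.2289] w 0.0852 q [-0.37  0.44  0.28  1.83 -0.16  0.89  0.76]
shift [ 0.0095  0.2125 -0.1814]
turn [-4.593e+01 -3.000e-02 -1.200e-01]
turn [ 1.3407e+02 -1.5000e-01  3.0000e-02]
```

```bash
python3 -m creep '[{"wx":-46,"wy":0,"wz":0,"tx":0.009,"ty":0.2125,"tz":-0.1815,"claw":0},{"wx":-46,"wy":0,"wz":0,"tx":0.009,"ty":0.2125,"tz":-0.1815,"claw":0},{"wx":-46,"wy":0,"wz":0,"tx":0.009,"ty":0.2125,"tz":-0.1815,"claw":0},{"wx":-46,"wy":0,"wz":0,"tx":0.009,"ty":0.2125,"tz":-0.1815,"claw":0},{"wx":-46,"wy":0,"wz":0,"tx":0.009,"ty":0.2125,"tz":-0.1815,"claw":0},{"wx":-46,"wy":0,"wz":0,"tx":0.009,"ty":0.2125,"tz":-0.1815,"claw":0},{"wx":-46,"wy":0,"wz":0,"tx":0.009,"ty":0.2125,"tz":-0.1815,"claw":0},{"wx":-46,"wy":0,"wz":0,"tx":0.009,"ty":0.2125,"tz":-0.1815,"claw":0}]'
python3 - <<'E'
from h import *
bot.grab_frame("scene")
goto([.5764,.3083,.0735],90)
cv2.imwrite("pics/w17.png",bot.grab_frame("wrist"))
E
```

```text
clock: 28.65
position: [0.5758, 0.3085, 0.2189]
tool_rot: [2.634, 1.569, 2.635]
force: [0.5, 0.4, 0.2]
grip_width: 0.0853
t 28.7 p [0.5762 0.3074 0.2193] w 0.0851 q [-0.61  0.6   0.05  1.55 -0.03  0.99  1.02]
shift [0.1458 0.0008 0.0004]
turn [-0.   -0.06 -0.04]
turn [ 1.8e+02 -6.0e-02  1.0e-01]
```

View pics/w17.png

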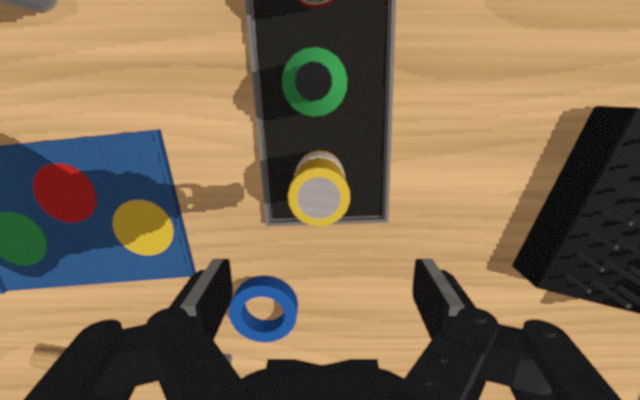

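The yellow tin is at (319,196), where I left it. Descending and gripping.

```bash
python3 -m creep '[{"wx":0,"wy":0,"wz":0,"tx":0.04,"ty":0,"tz":0,"claw":0},{"wx":0,"wy":0,"wz":0,"tx":0.08,"ty":0,"tz":0,"claw":0},{"wx":0,"wy":0,"wz":0,"tx":0.115,"ty":0,"tz":0,"claw":0.1},{"wx":0,"wy":0,"wz":0,"tx":0.14,"ty":0,"tz":0,"claw":0.1},{"wx":0,"wy":0,"wz":0,"tx":0.146,"ty":0,"tz":0,"claw":0.1},{"wx":0,"wy":0,"wz":0,"tx":0.146,"ty":0,"tz":0,"claw":0.1},{"wx":0,"wy":0,"wz":0,"tx":0.146,"ty":0,"tz":0,"claw":0.1}]'
python3 -m creep '[{"wx":0,"wy":0,"wz":0,"tx":0,"ty":0,"tz":0,"claw":0.6},{"wx":0,"wy":0,"wz":0,"tx":0,"ty":0,"tz":0,"claw":0.6},{"wx":0,"wy":0,"wz":0,"tx":0,"ty":0,"tz":0,"claw":0.6},{"wx":0,"wy":0,"wz":0,"tx":0,"ty":0,"tz":0,"claw":0.6},{"wx":0,"wy":0,"wz":0,"tx":0,"ty":0,"tz":0,"claw":0.6}]' 40
python3 -m creep '[{"wx":0,"wy":0,"wz":0,"tx":-0.02,"ty":0,"tz":0,"claw":0.6},{"wx":0,"wy":0,"wz":0,"tx":-0.05,"ty":0,"tz":0,"claw":0.6},{"wx":0,"wy":0,"wz":0,"tx":-0.08,"ty":0,"tz":0,"claw":0.6},{"wx":0,"wy":0,"wz":0,"tx":-0.1,"ty":0,"tz":0,"claw":0.6},{"wx":0,"wy":0,"wz":0,"tx":-0.1,"ty":0,"tz":0,"claw":0.6}]'
python3 - <<'E'
from h import *
goto([.643,.0973,.175],90)
E
```

```text
clock: 29.45
position: [0.5772, 0.307, 0.0752]
tool_rot: [1.02, 1.569, 1.019]
force: [0.6, -0.5, 0.6]
grip_width: 0.0769
clock: 29.95
position: [0.5781, 0.3071, 0.0769]
tool_rot: [0.696, 1.567, 0.694]
force: [-0.8, -2.0, 11.2]
grip_width: 0.0508
clock: 30.45
position: [0.579, 0.3075, 0.1803]
tool_rot: [0.617, 1.562, 0.615]
force: [-0.2, 0.6, -3.0]
grip_width: 0.0505
t 30.45 p [0.579  0.3075 0.1803] w 0.0505 q [-0.61  0.64  0.05  1.59 -0.03  0.91  1.02]
shift [ 0.0046 -0.2101  0.0644]
turn [-0.12  0.43 -0.3 ]
turn [179.88  -0.48  -0.67]
```

```bash
python3 -m creep '[{"wx":0,"wy":0.4,"wz":-0.3,"tx":0,"ty":-0.03,"tz":0.01,"claw":0.6},{"wx":0,"wy":0.4,"wz":-0.3,"tx":0,"ty":-0.065,"tz":0.02,"claw":0.6},{"wx":0,"wy":0.4,"wz":-0.3,"tx":0,"ty":-0.1,"tz":0.031,"claw":0.6},{"wx":0,"wy":0.4,"wz":-0.3,"tx":0,"ty":-0.135,"tz":0.042,"claw":0.6},{"wx":0,"wy":0.4,"wz":-0.3,"tx":0,"ty":-0.17,"tz":0.053,"claw":0.6},{"wx":0,"wy":0.4,"wz":-0.3,"tx":0,"ty":-0.2,"tz":0.063,"claw":0.6},{"wx":0,"wy":0.4,"wz":-0.3,"tx":0.01,"ty":-0.21,"tz":0.0655,"claw":0.6},{"wx":0,"wy":0.4,"wz":-0.3,"tx":0.03,"ty":-0.21,"tz":0.0655,"claw":0.6}]'
python3 - <<'E'
from h import *
bot.grab_frame("scene")
goto([.6442,.0973,.082],90)
c=bot.get_calibration("wrist");print(proj(c,[.6445,.0973,.008]),proj(c,[.6008,.0147,.008]))
cv2.imwrite("pics/w18.png",bot.grab_frame("wrist"))
E
```

```text
clock: 31.25
position: [0.645, 0.0951, 0.1495]
tool_rot: [-0.217, 1.569, -0.222]
force: [-0.2, 1.6, -4.1]
grip_width: 0.0507
t 31.3 p [0.6428 0.0965 0.1453] w 0.0503 q [-0.27  0.68  0.05  1.61 -0.04  0.85  1.36]
shift [0.0633 0.0009 0.0016]
turn [-0.19 -0.19  0.04]
turn [1.7981e+02 7.0000e-02 2.9000e-01]
[[322.93554    192.82031101]] [[223.68795525 143.03522823]]
```

View pics/w18.png

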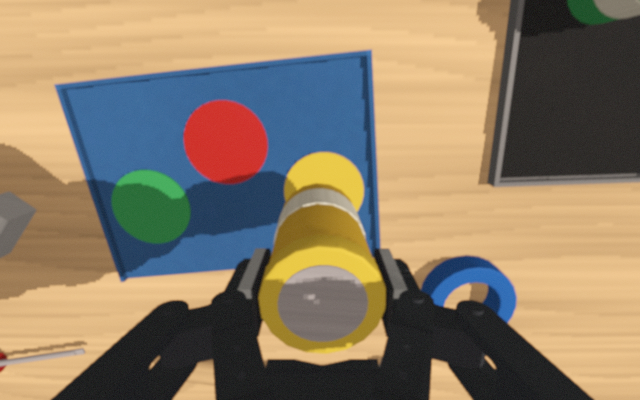

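The yellow pad is at u≈324, v top 152, matching the projection (323). Lowering.

```bash
python3 -m creep '[{"wx":0,"wy":0,"wz":0,"tx":0.025,"ty":0.001,"tz":0.0015,"claw":0.6},{"wx":0,"wy":0,"wz":0,"tx":0.045,"ty":0.001,"tz":0.0015,"claw":0.6},{"wx":0,"wy":0,"wz":0,"tx":0.056,"ty":0.001,"tz":0.0015,"claw":0.6},{"wx":0,"wy":0,"wz":0,"tx":0.062,"ty":0.001,"tz":0.0015,"claw":0.6},{"wx":0,"wy":0,"wz":0,"tx":0.063,"ty":0.001,"tz":0.0015,"claw":0.6},{"wx":0,"wy":0,"wz":0,"tx":0.063,"ty":0.001,"tz":0.0015,"claw":0.6}]'
python3 -m creep '[{"wx":0,"wy":0,"wz":0,"tx":0.001,"ty":0,"tz":0,"claw":0.6},{"wx":0,"wy":0,"wz":0,"tx":0.001,"ty":0,"tz":0,"claw":0.6}]'
```

```text
clock: 31.95
position: [0.6441, 0.0985, 0.0842]
tool_rot: [-3.014, 1.567, -3.016]
force: [1.1, -0.1, -2.6]
grip_width: 0.0508
clock: 32.15
position: [0.6444, 0.0986, 0.0839]
tool_rot: [-3.064, 1.568, -3.066]
force: [0.8, 0.1, -3.2]
grip_width: 0.0504
```

```bash
python3 -m creep '[{"wx":0,"wy":0,"wz":0,"tx":0.0015,"ty":-0.001,"tz":0,"claw":0.6},{"wx":0,"wy":0,"wz":0,"tx":0.0025,"ty":-0.001,"tz":0,"claw":0.6},{"wx":0,"wy":0,"wz":0,"tx":0.0025,"ty":-0.001,"tz":0,"claw":0.6}]'
python3 -m creep '[{"wx":0,"wy":0,"wz":0,"tx":0.001,"ty":0,"tz":0,"claw":0.6},{"wx":0,"wy":0,"wz":0,"tx":0.001,"ty":0,"tz":0,"claw":0.6}]'
```

```text
clock: 32.45
position: [0.6444, 0.0975, 0.0813]
tool_rot: [-3.054, 1.568, -3.056]
force: [0.6, -0.8, -3.2]
grip_width: 0.0507
clock: 32.65
position: [0.6443, 0.0975, 0.0801]
tool_rot: [-3.044, 1.568, -3.047]
force: [-0.4, -0.6, -3.4]
grip_width: 0.0507
```

```bash
python3 -m creep '[{"wx":0,"wy":0,"wz":0,"tx":0.001,"ty":0,"tz":0,"claw":0.6},{"wx":0,"wy":0,"wz":0,"tx":0.001,"ty":0,"tz":0,"claw":0.6}]'
```

```text
clock: 32.85
position: [0.6444, 0.0975, 0.0792]
tool_rot: [-3.052, 1.568, -3.055]
force: [0.1, -0.6, -2.3]
grip_width: 0.0508
```

```bash
python3 -m creep '[{"wx":0,"wy":0,"wz":0,"tx":0.001,"ty":0,"tz":0,"claw":0.6},{"wx":0,"wy":0,"wz":0,"tx":0.001,"ty":0,"tz":0,"claw":0.6}]'
```

```text
clock: 33.05
position: [0.645, 0.0975, 0.079]
tool_rot: [-3.099, 1.57, -3.101]
force: [-2.2, -1.5, 9.1]
grip_width: 0.0509
```

Contact at z 0.079. I release, retreat, and go to the green bottle in the middle slot.

```bash
python3 -m creep '[{"wx":0,"wy":0,"wz":0,"tx":0,"ty":0,"tz":0,"claw":0.4},{"wx":0,"wy":0,"wz":0,"tx":0,"ty":0,"tz":0,"claw":0.1},{"wx":0,"wy":0,"wz":0,"tx":0,"ty":0,"tz":0,"claw":0.1},{"wx":0,"wy":0,"wz":0,"tx":0,"ty":0,"tz":0,"claw":0}]'
python3 -m creep '[{"wx":0,"wy":0,"wz":0,"tx":-0.02,"ty":0,"tz":0,"claw":0},{"wx":0,"wy":0,"wz":0,"tx":-0.06,"ty":0,"tz":0,"claw":0},{"wx":0,"wy":0,"wz":0,"tx":-0.1,"ty":0,"tz":0,"claw":0},{"wx":0,"wy":0,"wz":0,"tx":-0.14,"ty":0,"tz":0,"claw":0},{"wx":0,"wy":0,"wz":0,"tx":-0.15,"ty":0,"tz":0,"claw":0}]'
python3 - <<'E'
from h import *
cv2.imwrite("pics/w19.png",bot.grab_frame("wrist"))
goto([.4864,.3044,.22],90)
E
```

```text
clock: 33.45
position: [0.645, 0.0975, 0.079]
tool_rot: [-3.1, 1.57, -3.102]
force: [1.1, 1.8, -0.2]
grip_width: 0.0854
clock: 33.95
position: [0.6467, 0.0976, 0.2336]
tool_rot: [0.257, 1.566, 0.254]
force: [0.5, 0.8, 0.9]
grip_width: 0.085
t 34.0 p [0.6466 0.0977 0.2331] w 0.0852 q [-0.28  0.58  0.06  1.54 -0.04  1.02  1.36]
shift [ 0.0126  0.2063 -0.1607]
turn [-0.14  0.23 -0.07]
turn [ 1.7986e+02 -1.1000e-01 -3.7000e-01]
```

View pics/w19.png

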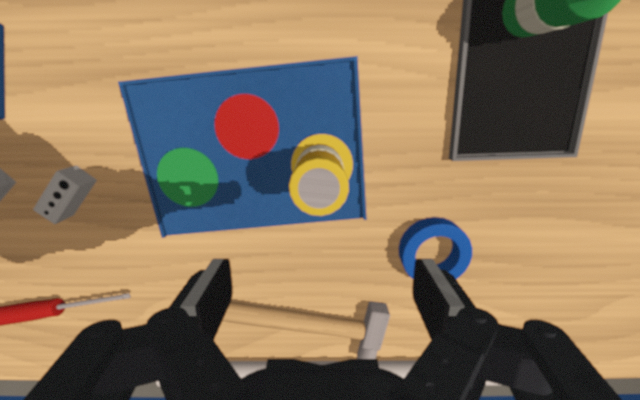

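The yellow tin stands on its pad at (320,180). Now the green bottle.

```bash
python3 -m creep '[{"wx":0,"wy":0,"wz":0,"tx":0.013,"ty":0.206,"tz":-0.1605,"claw":0},{"wx":0,"wy":0,"wz":0,"tx":0.013,"ty":0.206,"tz":-0.1605,"claw":0},{"wx":0,"wy":0,"wz":0,"tx":0.013,"ty":0.206,"tz":-0.1605,"claw":0},{"wx":0,"wy":0,"wz":0,"tx":0.013,"ty":0.206,"tz":-0.1605,"claw":0},{"wx":0,"wy":0,"wz":0,"tx":0.013,"ty":0.206,"tz":-0.1605,"claw":0},{"wx":0,"wy":0,"wz":0,"tx":0.013,"ty":0.206,"tz":-0.1605,"claw":0},{"wx":0,"wy":0,"wz":0,"tx":0.013,"ty":0.206,"tz":-0.1605,"claw":0},{"wx":0,"wy":0,"wz":0,"tx":0.013,"ty":0.206,"tz":-0.1605,"claw":0}]'
python3 - <<'E'
from h import *
bot.grab_frame("scene")
cv2.imwrite("pics/w20.png",bot.grab_frame("wrist"))
goto([.4864,.3044,.0735],90)
E
```

```text
clock: 34.8
position: [0.4871, 0.3032, 0.219]
tool_rot: [0.052, 1.567, 0.049]
force: [-0.1, -1.3, -0.1]
grip_width: 0.0853
t 34.9 p [0.4875 0.3026 0.2193] w 0.0856 q [-0.68  0.47  0.02  1.77 -0.01  0.89  0.92]
shift [ 0.1458  0.0017 -0.0017]
turn [-0.26  0.23 -0.02]
turn [ 1.7973e+02 -4.0000e-02 -3.6000e-01]
```

View pics/w20.png

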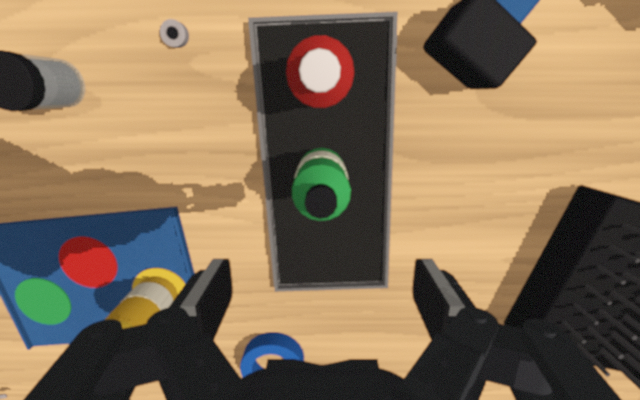

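The green bottle is at (321,200), centred under the gripper.

```bash
python3 -m creep '[{"wx":0,"wy":0.2,"wz":0,"tx":0.04,"ty":0.001,"tz":-0.002,"claw":0},{"wx":0,"wy":0.2,"wz":0,"tx":0.08,"ty":0.001,"tz":-0.002,"claw":0},{"wx":0,"wy":0.2,"wz":0,"tx":0.115,"ty":0.001,"tz":-0.002,"claw":0.1},{"wx":0,"wy":0.2,"wz":0,"tx":0.14,"ty":0.001,"tz":-0.002,"claw":0.1},{"wx":0,"wy":0.2,"wz":0,"tx":0.146,"ty":0.001,"tz":-0.002,"claw":0.1},{"wx":0,"wy":0.2,"wz":0,"tx":0.146,"ty":0.001,"tz":-0.002,"claw":0.1},{"wx":0,"wy":0.2,"wz":0,"tx":0.146,"ty":0.001,"tz":-0.002,"claw":0.1}]'
python3 -m creep '[{"wx":0,"wy":0,"wz":0,"tx":0,"ty":0,"tz":0,"claw":0.6},{"wx":0,"wy":0,"wz":0,"tx":0,"ty":0,"tz":0,"claw":0.6},{"wx":0,"wy":0,"wz":0,"tx":0,"ty":0,"tz":0,"claw":0.6},{"wx":0,"wy":0,"wz":0,"tx":0,"ty":0,"tz":0,"claw":0.6},{"wx":0,"wy":0,"wz":0,"tx":0,"ty":0,"tz":0,"claw":0.6}]' 40
python3 -m creep '[{"wx":0,"wy":0,"wz":0,"tx":-0.02,"ty":0,"tz":0,"claw":0.6},{"wx":0,"wy":0,"wz":0,"tx":-0.06,"ty":0,"tz":0,"claw":0.6},{"wx":0,"wy":0,"wz":0,"tx":-0.1,"ty":0,"tz":0,"claw":0.6},{"wx":0,"wy":0,"wz":0,"tx":-0.14,"ty":0,"tz":0,"claw":0.6},{"wx":0,"wy":0,"wz":0,"tx":-0.15,"ty":0,"tz":0,"claw":0.6}]'
python3 - <<'E'
from h import *
goto([.659,-.0573,.225],90)
E
```

```text
clock: 35.6
position: [0.487, 0.3036, 0.0745]
tool_rot: [0.568, 1.569, 0.563]
force: [0.2, -0.1, 0.2]
grip_width: 0.0772
clock: 36.1
position: [0.4879, 0.3037, 0.0759]
tool_rot: [0.498, 1.567, 0.493]
force: [-0.7, -3.8, 12.9]
grip_width: 0.049
clock: 36.6
position: [0.4886, 0.3041, 0.2306]
tool_rot: [0.591, 1.56, 0.584]
force: [-0.2, 0.4, -1.8]
grip_width: 0.0485
t 36.6 p [0.4886 0.3041 0.2306] w 0.0485 q [-0.68  0.46  0.02  1.76 -0.01  0.91  0.92]
shift [ 0.005  -0.3604  0.1726]
turn [-0.35  0.5  -0.33]
turn [179.65  -0.52  -0.78]
```

```bash
python3 -m creep '[{"wx":-0.3,"wy":0.5,"wz":-0.3,"tx":0,"ty":-0.035,"tz":0.017,"claw":0.6},{"wx":-0.3,"wy":0.5,"wz":-0.3,"tx":0,"ty":-0.075,"tz":0.036,"claw":0.6},{"wx":-0.3,"wy":0.5,"wz":-0.3,"tx":0,"ty":-0.115,"tz":0.055,"claw":0.6},{"wx":-0.3,"wy":0.5,"wz":-0.3,"tx":0,"ty":-0.155,"tz":0.075,"claw":0.6},{"wx":-0.3,"wy":0.5,"wz":-0.3,"tx":0,"ty":-0.195,"tz":0.094,"claw":0.6},{"wx":-0.3,"wy":0.5,"wz":-0.3,"tx":0,"ty":-0.235,"tz":0.113,"claw":0.6},{"wx":-0.3,"wy":0.5,"wz":-0.3,"tx":0,"ty":-0.275,"tz":0.132,"claw":0.6},{"wx":-0.3,"wy":0.5,"wz":-0.3,"tx":0,"ty":-0.315,"tz":0.151,"claw":0.6}]'
python3 - <<'E'
from h import *
goto([.6605,-.0573,.16],90)
E
```

```text
clock: 37.4
position: [0.6379, -0.0135, 0.2298]
tool_rot: [2.202, 1.57, 2.201]
force: [-0.1, 1.2, -2.2]
grip_width: 0.0488
t 37.4 p [ 0.6379 -0.0135  0.2298] w 0.0488 q [-0.12  0.56  0.08  1.59 -0.05  1.    1.54]
shift [ 0.0697 -0.0438  0.0226]
turn [-0.04 -0.02 -0.03]
turn [ 1.7996e+02 -5.0000e-02  4.0000e-02]
```

```bash
python3 -m creep '[{"wx":0,"wy":0,"wz":0,"tx":0,"ty":-0.03,"tz":0.015,"claw":0.6},{"wx":0,"wy":0,"wz":0,"tx":0.01,"ty":-0.0435,"tz":0.0225,"claw":0.6},{"wx":0,"wy":0,"wz":0,"tx":0.04,"ty":-0.0435,"tz":0.0225,"claw":0.6},{"wx":0,"wy":0,"wz":0,"tx":0.065,"ty":-0.0435,"tz":0.0225,"claw":0.6},{"wx":0,"wy":0,"wz":0,"tx":0.07,"ty":-0.0435,"tz":0.0225,"claw":0.6},{"wx":0,"wy":0,"wz":0,"tx":0.07,"ty":-0.0435,"tz":0.0225,"claw":0.6}]'
python3 - <<'E'
from h import *
bot.grab_frame("scene")
goto([.6605,-.0573,.081],90)
c=bot.get_calibration("wrist");print(proj(c,[.6588,-.0573,.008]))
cv2.imwrite("pics/w21.png",bot.grab_frame("wrist"))
E
```

```text
clock: 38.0
position: [0.6599, -0.0565, 0.1591]
tool_rot: [2.773, 1.569, 2.773]
force: [1.5, -0.3, -1.2]
grip_width: 0.0485
t 38.05 p [ 0.6606 -0.0566  0.1603] w 0.0486 q [-0.05  0.68  0.07  1.57 -0.06  0.89  1.62]
shift [ 0.0793 -0.0008 -0.0001]
turn [-0.01 -0.01 -0.04]
turn [ 1.7999e+02 -6.0000e-02  1.0000e-02]
[[321.00470117 184.03018684]]
```

View pics/w21.png

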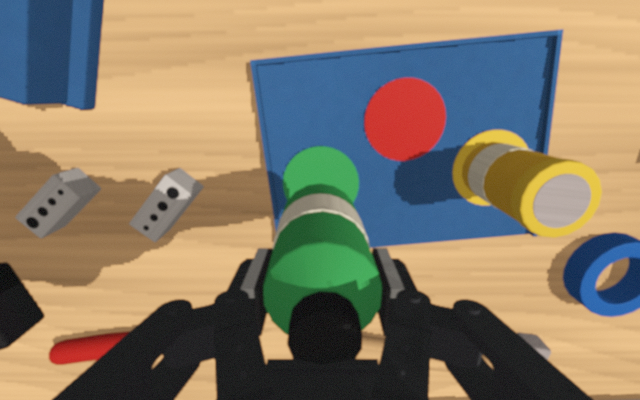

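The green pad is centred at u≈321 (projection 321). Lowering.

```bash
python3 -m creep '[{"wx":0,"wy":0,"wz":0,"tx":0.025,"ty":-0.0007,"tz":0,"claw":0.6},{"wx":0,"wy":0,"wz":0,"tx":0.05,"ty":-0.0007,"tz":0,"claw":0.6},{"wx":0,"wy":0,"wz":0,"tx":0.068,"ty":-0.0007,"tz":0,"claw":0.6},{"wx":0,"wy":0,"wz":0,"tx":0.077,"ty":-0.0007,"tz":0,"claw":0.6},{"wx":0,"wy":0,"wz":0,"tx":0.08,"ty":-0.0007,"tz":0,"claw":0.6},{"wx":0,"wy":0,"wz":0,"tx":0.08,"ty":-0.0007,"tz":0,"claw":0.6},{"wx":0,"wy":0,"wz":0,"tx":0.08,"ty":-0.0007,"tz":0,"claw":0.6}]'
python3 -m creep '[{"wx":0,"wy":0,"wz":0,"tx":0.001,"ty":0,"tz":0,"claw":0.6},{"wx":0,"wy":0,"wz":0,"tx":0.001,"ty":0,"tz":0,"claw":0.6}]'
```

```text
clock: 38.8
position: [0.6616, -0.0574, 0.0821]
tool_rot: [0.213, 1.568, 0.212]
force: [0.2, 0.2, -1.8]
grip_width: 0.0489
clock: 39.0
position: [0.6619, -0.0574, 0.0817]
tool_rot: [0.151, 1.567, 0.15]
force: [-0.7, -0.2, -1.8]
grip_width: 0.0486
```

```bash
python3 -m creep '[{"wx":0,"wy":0.1,"wz":0,"tx":0.001,"ty":0,"tz":-0.001,"claw":0.6},{"wx":0,"wy":0.1,"wz":0,"tx":0.002,"ty":0,"tz":-0.001,"claw":0.6},{"wx":0,"wy":0.1,"wz":0,"tx":0.002,"ty":0,"tz":-0.001,"claw":0.6}]'
python3 -m creep '[{"wx":0,"wy":0,"wz":0,"tx":0.001,"ty":0,"tz":0,"claw":0.6},{"wx":0,"wy":0,"wz":0,"tx":0.001,"ty":0,"tz":0,"claw":0.6}]'
```

```text
clock: 39.3
position: [0.6609, -0.0574, 0.0796]
tool_rot: [0.328, 1.569, 0.328]
force: [-0.0, 0.5, -2.8]
grip_width: 0.0488
clock: 39.5
position: [0.6608, -0.0574, 0.0784]
tool_rot: [0.404, 1.569, 0.404]
force: [0.4, -0.8, -0.3]
grip_width: 0.0487
```

```bash
python3 -m creep '[{"wx":0,"wy":0,"wz":0,"tx":0.0005,"ty":0,"tz":0,"claw":0.6},{"wx":0,"wy":0,"wz":0,"tx":0.0005,"ty":0,"tz":0,"claw":0.6}]'
```

```text
clock: 39.7
position: [0.6609, -0.0574, 0.0781]
tool_rot: [0.35, 1.569, 0.35]
force: [-0.7, -0.9, 0.7]
grip_width: 0.0487
```

```bash
python3 -m creep '[{"wx":0,"wy":0,"wz":0,"tx":0,"ty":0,"tz":0,"claw":0.4},{"wx":0,"wy":0,"wz":0,"tx":0,"ty":0,"tz":0,"claw":0.1},{"wx":0,"wy":0,"wz":0,"tx":0,"ty":0,"tz":0,"claw":0.1},{"wx":0,"wy":0,"wz":0,"tx":0,"ty":0,"tz":0,"claw":0}]'
python3 -m creep '[{"wx":0,"wy":0,"wz":0,"tx":-0.02,"ty":0,"tz":0,"claw":0},{"wx":0,"wy":0,"wz":0,"tx":-0.06,"ty":0,"tz":0,"claw":0},{"wx":0,"wy":0,"wz":0,"tx":-0.1,"ty":0,"tz":0,"claw":0},{"wx":0,"wy":0,"wz":0,"tx":-0.14,"ty":0,"tz":0,"claw":0},{"wx":0,"wy":0,"wz":0,"tx":-0.15,"ty":0,"tz":0,"claw":0}]'
python3 - <<'E'
from h import *
cv2.imwrite("pics/w22.png",bot.grab_frame("wrist"))
goto([.3955,.3008,.22],90)
E
```

```text
clock: 40.1
position: [0.661, -0.0574, 0.0781]
tool_rot: [0.342, 1.569, 0.341]
force: [-0.4, -0.9, 0.3]
grip_width: 0.0856
clock: 40.6
position: [0.6622, -0.0577, 0.2328]
tool_rot: [0.062, 1.563, 0.062]
force: [0.3, -0.1, 0.3]
grip_width: 0.0855
t 40.65 p [ 0.6621 -0.0576  0.2323] w 0.0855 q [-0.06  0.6   0.08  1.51 -0.06  1.02  1.61]
shift [ 0.0105  0.3583 -0.2668]
turn [-0.03  0.41 -0.03]
turn [ 1.7997e+02 -5.0000e-02 -6.4000e-01]
```

View pics/w22.png

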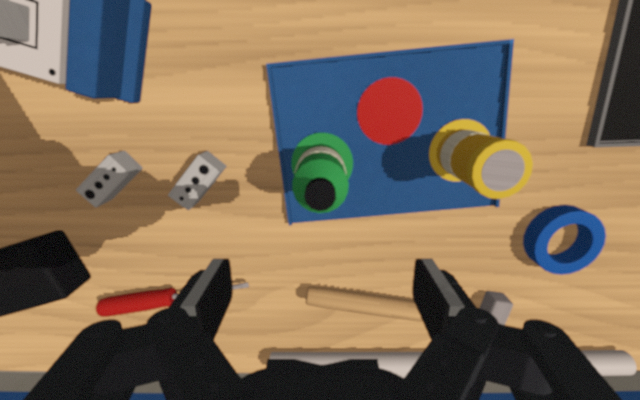

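The green bottle stands on its pad at (321,170). Now the red can.

```bash
python3 -m creep '[{"wx":0,"wy":0.4,"wz":0,"tx":0.005,"ty":0.358,"tz":-0.267,"claw":0},{"wx":0,"wy":0.4,"wz":0,"tx":0.005,"ty":0.358,"tz":-0.267,"claw":0},{"wx":0,"wy":0.4,"wz":0,"tx":0.005,"ty":0.358,"tz":-0.267,"claw":0},{"wx":0,"wy":0.4,"wz":0,"tx":0.005,"ty":0.358,"tz":-0.267,"claw":0},{"wx":0,"wy":0.4,"wz":0,"tx":0.005,"ty":0.358,"tz":-0.267,"claw":0},{"wx":0,"wy":0.4,"wz":0,"tx":0.005,"ty":0.358,"tz":-0.267,"claw":0},{"wx":0,"wy":0.4,"wz":0,"tx":0.005,"ty":0.358,"tz":-0.267,"claw":0},{"wx":0,"wy":0.4,"wz":0,"tx":0.005,"ty":0.358,"tz":-0.267,"claw":0}]'
python3 - <<'E'
from h import *
goto([.3955,.3008,.22],90)
E
```

```text
clock: 41.45
position: [0.4207, 0.265, 0.225]
tool_rot: [-3.14, 1.57, -3.141]
force: [1.7, 0.6, 1.2]
grip_width: 0.0855
t 41.45 p [0.4207 0.265  0.225 ] w 0.0855 q [-0.69  0.35  0.01  1.96 -0.    0.84  0.89]
shift [ 0.005   0.0358 -0.0252]
turn [-0.03 -0.03  0.  ]
turn [1.7997e+02 0.0000e+00 5.0000e-02]
```

```bash
python3 -m creep '[{"wx":0,"wy":0,"wz":0,"tx":0.005,"ty":0.036,"tz":-0.025,"claw":0},{"wx":0,"wy":0,"wz":0,"tx":0.005,"ty":0.036,"tz":-0.025,"claw":0},{"wx":0,"wy":0,"wz":0,"tx":0.005,"ty":0.036,"tz":-0.025,"claw":0}]'
python3 - <<'E'
from h import *
bot.grab_frame("scene")
cv2.imwrite("pics/w23.png",bot.grab_frame("wrist"))
goto([.3955,.3008,.0745],90)
E
```

```text
clock: 41.75
position: [0.3948, 0.3014, 0.2191]
tool_rot: [-2.608, 1.569, -2.606]
force: [0.2, -1.4, 0.2]
grip_width: 0.0853
t 41.85 p [0.3961 0.3    0.2195] w 0.0857 q [-0.76  0.36 -0.01  1.96  0.    0.82  0.8 ]
shift [ 0.145   0.0009 -0.0004]
turn [-0.09 -0.06  0.05]
turn [1.7991e+02 8.0000e-02 9.0000e-02]
```

View pics/w23.png

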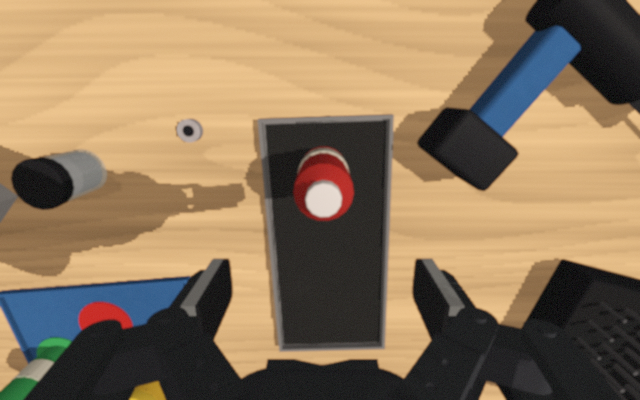

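The red cap is at (323,200), centred. Gripping.

```bash
python3 -m creep '[{"wx":0,"wy":0,"wz":0,"tx":0.04,"ty":0.001,"tz":0,"claw":0},{"wx":0,"wy":0,"wz":0,"tx":0.08,"ty":0.001,"tz":0,"claw":0},{"wx":0,"wy":0,"wz":0,"tx":0.115,"ty":0.001,"tz":0,"claw":0.1},{"wx":0,"wy":0,"wz":0,"tx":0.139,"ty":0.001,"tz":0,"claw":0.1},{"wx":0,"wy":0,"wz":0,"tx":0.145,"ty":0.001,"tz":0,"claw":0.1},{"wx":0,"wy":0,"wz":0,"tx":0.145,"ty":0.001,"tz":0,"claw":0.1},{"wx":0,"wy":0,"wz":0,"tx":0.145,"ty":0.001,"tz":0,"claw":0.1}]'
python3 -m creep '[{"wx":0,"wy":0,"wz":0,"tx":0,"ty":0,"tz":0,"claw":0.6},{"wx":0,"wy":0,"wz":0,"tx":0,"ty":0,"tz":0,"claw":0.6},{"wx":0,"wy":0,"wz":0,"tx":0,"ty":0,"tz":0,"claw":0.6},{"wx":0,"wy":0,"wz":0,"tx":0,"ty":0,"tz":0,"claw":0.6},{"wx":0,"wy":0,"wz":0,"tx":0,"ty":0,"tz":0,"claw":0.6}]' 40
python3 -m creep '[{"wx":0,"wy":0,"wz":0,"tx":-0.02,"ty":0,"tz":0,"claw":0.6},{"wx":0,"wy":0,"wz":0,"tx":-0.06,"ty":0,"tz":0,"claw":0.6},{"wx":0,"wy":0,"wz":0,"tx":-0.1,"ty":0,"tz":0,"claw":0.6},{"wx":0,"wy":0,"wz":0,"tx":-0.14,"ty":0,"tz":0,"claw":0.6},{"wx":0,"wy":0,"wz":0,"tx":-0.16,"ty":0,"tz":0,"claw":0.6},{"wx":0,"wy":0,"wz":0,"tx":-0.16,"ty":0,"tz":0,"claw":0.6}]'
python3 - <<'E'
from h import *
goto([.603,.015,.235],90)
E
```

```text
clock: 42.55
position: [0.3968, 0.3008, 0.0756]
tool_rot: [-0.88, 1.571, -0.883]
force: [0.8, -0.6, 0.4]
grip_width: 0.077
clock: 43.05
position: [0.3974, 0.3013, 0.0768]
tool_rot: [0.614, 1.569, 0.612]
force: [-0.1, -1.5, 13.7]
grip_width: 0.049
clock: 43.65
position: [0.3979, 0.3018, 0.2398]
tool_rot: [0.713, 1.564, 0.71]
force: [0.2, -0.1, -3.6]
grip_width: 0.049
t 43.65 p [0.3979 0.3018 0.2398] w 0.049 q [-0.76  0.33 -0.01  1.94  0.    0.86  0.8 ]
shift [ 0.0045 -0.2862  0.2058]
turn [-0.16  0.31 -0.27]
turn [179.84  -0.43  -0.49]
```

```bash
python3 -m creep '[{"wx":-0.1,"wy":0.3,"wz":-0.2,"tx":0,"ty":-0.03,"tz":0.022,"claw":0.6},{"wx":-0.1,"wy":0.3,"wz":-0.2,"tx":0,"ty":-0.065,"tz":0.047,"claw":0.6},{"wx":-0.1,"wy":0.3,"wz":-0.2,"tx":0,"ty":-0.1,"tz":0.073,"claw":0.6},{"wx":-0.1,"wy":0.3,"wz":-0.2,"tx":0,"ty":-0.135,"tz":0.098,"claw":0.6},{"wx":-0.1,"wy":0.3,"wz":-0.2,"tx":0,"ty":-0.17,"tz":0.123,"claw":0.6},{"wx":-0.1,"wy":0.3,"wz":-0.2,"tx":0,"ty":-0.205,"tz":0.148,"claw":0.6},{"wx":-0.1,"wy":0.3,"wz":-0.2,"tx":0,"ty":-0.24,"tz":0.173,"claw":0.6},{"wx":-0.1,"wy":0.3,"wz":-0.2,"tx":0,"ty":-0.265,"tz":0.192,"claw":0.6}]'
python3 - <<'E'
from h import *
goto([.605,.015,.16],90)
E
```

```text
clock: 44.45
position: [0.5898, 0.0333, 0.2382]
tool_rot: [2.954, 1.57, 2.951]
force: [0.4, 0.6, -2.9]
grip_width: 0.0486
t 44.45 p [0.5898 0.0333 0.2382] w 0.0486 q [-0.22  0.48  0.09  1.71 -0.05  0.96  1.46]
shift [ 0.0782 -0.0183  0.0154]
turn [-0.17 -0.06 -0.01]
turn [ 1.7983e+02 -2.0000e-02  1.0000e-01]
```

```bash
python3 -m creep '[{"wx":0,"wy":0,"wz":0,"tx":0,"ty":-0.018,"tz":0.0155,"claw":0.6},{"wx":0,"wy":0,"wz":0,"tx":0.02,"ty":-0.018,"tz":0.0155,"claw":0.6},{"wx":0,"wy":0,"wz":0,"tx":0.05,"ty":-0.018,"tz":0.0155,"claw":0.6},{"wx":0,"wy":0,"wz":0,"tx":0.072,"ty":-0.018,"tz":0.0155,"claw":0.6},{"wx":0,"wy":0,"wz":0,"tx":0.078,"ty":-0.018,"tz":0.0155,"claw":0.6},{"wx":0,"wy":0,"wz":0,"tx":0.078,"ty":-0.018,"tz":0.0155,"claw":0.6}]'
python3 - <<'E'
from h import *
bot.grab_frame("scene")
goto([.605,.015,.082],90)
c=bot.get_calibration("wrist");print(proj(c,[.6015,.015,.008]))
cv2.imwrite("pics/w24.png",bot.grab_frame("wrist"))
E
```

```text
clock: 45.05
position: [0.6044, 0.0152, 0.159]
tool_rot: [-3.092, 1.567, -3.094]
force: [-0.4, -0.3, -2.3]
grip_width: 0.0485
t 45.1 p [0.6051 0.0152 0.1602] w 0.0489 q [-0.18  0.6   0.08  1.74 -0.06  0.81  1.5 ]
shift [ 0.0782 -0.0002  0.    ]
turn [-0.16 -0.09 -0.  ]
turn [ 1.7984e+02 -0.0000e+00  1.4000e-01]
[[321.60883606 182.3117928 ]]
```

View pics/w24.png

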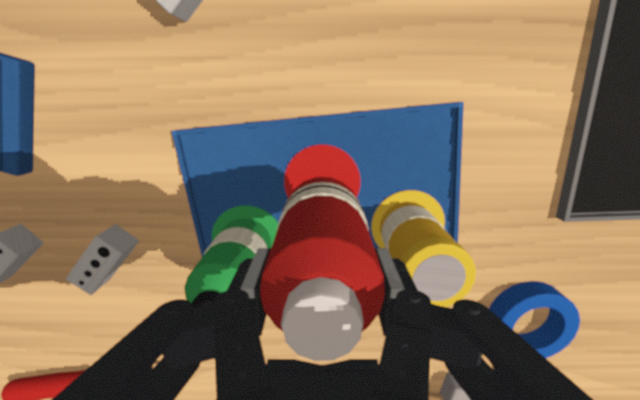

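The red pad is at u≈322, v top 145, as projected. Both neighbours are clear. Lowering.

```bash
python3 -m creep '[{"wx":0,"wy":0,"wz":0,"tx":0.025,"ty":0,"tz":-0.001,"claw":0.6},{"wx":0,"wy":0,"wz":0,"tx":0.05,"ty":0,"tz":-0.001,"claw":0.6},{"wx":0,"wy":0,"wz":0,"tx":0.068,"ty":0,"tz":-0.001,"claw":0.6},{"wx":0,"wy":0,"wz":0,"tx":0.077,"ty":0,"tz":-0.001,"claw":0.6},{"wx":0,"wy":0,"wz":0,"tx":0.079,"ty":0,"tz":-0.001,"claw":0.6},{"wx":0,"wy":0,"wz":0,"tx":0.079,"ty":0,"tz":-0.001,"claw":0.6},{"wx":0,"wy":0,"wz":0,"tx":0.079,"ty":0,"tz":-0.001,"claw":0.6}]'
python3 -m creep '[{"wx":0,"wy":0,"wz":0,"tx":0.001,"ty":0,"tz":0,"claw":0.6},{"wx":0,"wy":0,"wz":0,"tx":0.001,"ty":0,"tz":0,"claw":0.6}]'
```

```text
clock: 45.85
position: [0.6051, 0.0153, 0.083]
tool_rot: [0.234, 1.569, 0.231]
force: [0.3, -0.1, -3.5]
grip_width: 0.0487
clock: 46.05
position: [0.6054, 0.0153, 0.0826]
tool_rot: [0.194, 1.568, 0.191]
force: [0.3, 0.3, -3.7]
grip_width: 0.0489
```

```bash
python3 -m creep '[{"wx":0,"wy":0,"wz":0,"tx":0.001,"ty":0,"tz":0,"claw":0.6},{"wx":0,"wy":0,"wz":0,"tx":0.002,"ty":0,"tz":0,"claw":0.6},{"wx":0,"wy":0,"wz":0,"tx":0.002,"ty":0,"tz":0,"claw":0.6}]'
python3 -m creep '[{"wx":0,"wy":0,"wz":0,"tx":0.001,"ty":0,"tz":0,"claw":0.6},{"wx":0,"wy":0,"wz":0,"tx":0.001,"ty":0,"tz":0,"claw":0.6}]'
```

```text
clock: 46.35
position: [0.6053, 0.0153, 0.0805]
tool_rot: [0.214, 1.569, 0.211]
force: [-0.2, -0.4, -3.0]
grip_width: 0.0488
clock: 46.55
position: [0.6053, 0.0153, 0.0793]
tool_rot: [0.215, 1.569, 0.212]
force: [-0.5, -0.1, -3.4]
grip_width: 0.0487
```

```bash
python3 -m creep '[{"wx":0,"wy":0,"wz":0,"tx":0.001,"ty":0,"tz":0,"claw":0.6},{"wx":0,"wy":0,"wz":0,"tx":0.001,"ty":0,"tz":0,"claw":0.6}]'
```

```text
clock: 46.75
position: [0.6055, 0.0154, 0.0789]
tool_rot: [0.221, 1.568, 0.218]
force: [-3.7, -0.1, 9.2]
grip_width: 0.0487
```

```bash
python3 -m creep '[{"wx":0,"wy":0,"wz":0,"tx":0,"ty":0,"tz":0,"claw":0.4},{"wx":0,"wy":0,"wz":0,"tx":0,"ty":0,"tz":0,"claw":0.1},{"wx":0,"wy":0,"wz":0,"tx":0,"ty":0,"tz":0,"claw":0.1},{"wx":0,"wy":0,"wz":0,"tx":0,"ty":0,"tz":0,"claw":0.1}]'
python3 -m creep '[{"wx":0,"wy":0,"wz":0,"tx":-0.02,"ty":0,"tz":0,"claw":0.1},{"wx":0,"wy":0,"wz":0,"tx":-0.06,"ty":0,"tz":0,"claw":0.1},{"wx":0,"wy":0,"wz":0,"tx":-0.1,"ty":0,"tz":0,"claw":0.1},{"wx":0,"wy":0,"wz":0,"tx":-0.14,"ty":0,"tz":0,"claw":0},{"wx":0,"wy":0,"wz":0,"tx":-0.17,"ty":0,"tz":0,"claw":0},{"wx":0,"wy":0,"wz":0,"tx":-0.17,"ty":0,"tz":0,"claw":0}]'
python3 - <<'E'
from h import *
goto([.45,.3,.26],90)
E
```

```text
clock: 47.15
position: [0.6055, 0.0154, 0.0788]
tool_rot: [0.214, 1.568, 0.211]
force: [-0.0, -0.3, 0.5]
grip_width: 0.0767
clock: 47.75
position: [0.6067, 0.0153, 0.253]
tool_rot: [0.148, 1.562, 0.145]
force: [0.0, 0.1, -0.4]
grip_width: 0.085
t 47.75 p [0.6067 0.0153 0.253 ] w 0.085 q [-0.19  0.49  0.1   1.66 -0.06  0.99  1.49]
shift [-0.008   0.2842 -0.1575]
turn [-0.18  0.49 -0.07]
turn [ 1.7982e+02 -1.1000e-01 -7.7000e-01]
```

Moving the arm out of the top view for the final check.

```bash
python3 -m creep '[{"wx":0,"wy":0,"wz":0,"tx":0,"ty":0.284,"tz":-0.1575,"claw":0},{"wx":0,"wy":0,"wz":0,"tx":0,"ty":0.284,"tz":-0.1575,"claw":0},{"wx":0,"wy":0,"wz":0,"tx":0,"ty":0.284,"tz":-0.1575,"claw":0},{"wx":0,"wy":0,"wz":0,"tx":0,"ty":0.284,"tz":-0.1575,"claw":0},{"wx":0,"wy":0,"wz":0,"tx":0,"ty":0.284,"tz":-0.1575,"claw":0},{"wx":0,"wy":0,"wz":0,"tx":0,"ty":0.284,"tz":-0.1575,"claw":0},{"wx":0,"wy":0,"wz":0,"tx":0,"ty":0.284,"tz":-0.1575,"claw":0},{"wx":0,"wy":0,"wz":0,"tx":0,"ty":0.284,"tz":-0.1575,"claw":0}]'
python3 - <<'E'
from h import *
t=bot.grab_frame("top");cv2.imwrite("pics/t25.png",t);s=bot.grab_frame("scene");cv2.imwrite("pics/s25.png",s)
cv2.imwrite("pics/c25.png",cv2.resize(t[95:205,240:380],None,fx=5.4,fy=5.4,interpolation=2))
cv2.imwrite("pics/d25.png",cv2.resize(s[75:330,150:385],None,fx=2.3,fy=2.3,interpolation=2))
E
```

```text
clock: 48.55
position: [0.4478, 0.3031, 0.2514]
tool_rot: [0.249, 1.563, 0.251]
force: [1.2, -0.6, 0.8]
grip_width: 0.0853
```

View pics/c25.png

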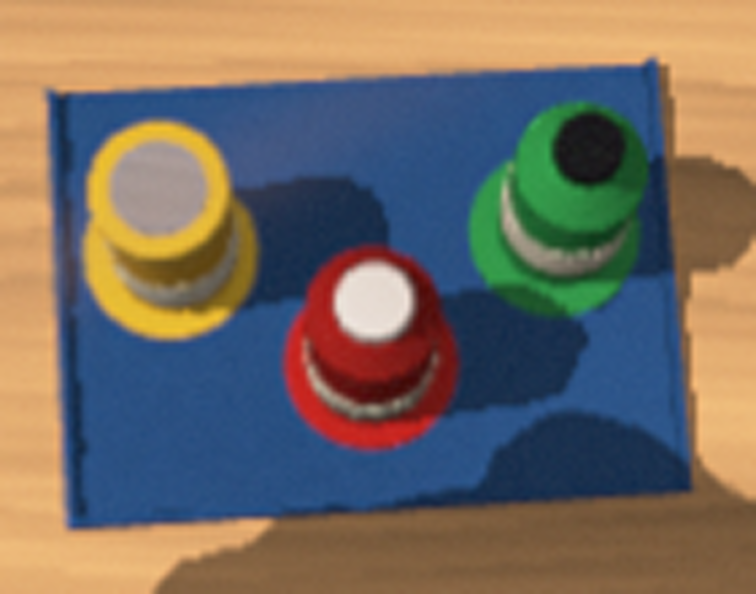

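View pics/d25.png

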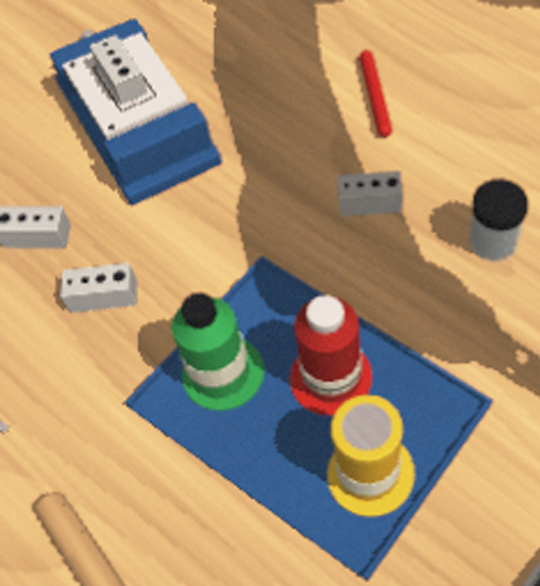

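View pics/t25.png

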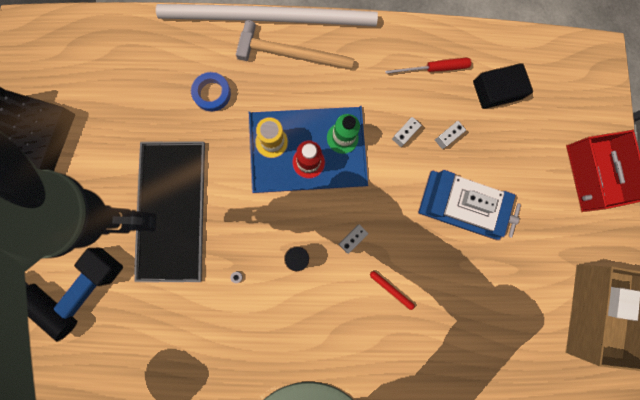

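In the final views each container stands upright on its pad. Caps in the crop are red (375,301), yellow (158,188) and green (589,148), within 3 crop px (about 1–2 mm) of where they began. The guide lies in the outline, and the jar is still at (297,258). Handing in.

Run:
```python
from h import *
s=bot.observe();print(s["clock"],np.abs(s["qd"]).max(),s["force"])
print(bot.job_done())
```

```text
48.65 0.02869841512510952 [ 0.62216526 -1.10200831  0.03947928]
the job is handed in; nothing more can be done
None
```

I did the whole job in the required order and handed it in at 48.65 s of the 144 s allowed; the hand-in gives no verdict.

**What I did:** I stood the red can, yellow tin and green bottle in the grey side tray. I then took the leftmost look-alike (the guide in the blue tray), laid it along the outline on the plate, and put each container back on its own pad.

**Last checks:**
- **Guide:** about 1.3 mm from the outline centre across its width and 0.2 mm along its length, measured in the wrist camera. Its near bottom edge was 6.6 mm inside the outline where 5 mm would be exact. That agrees to about 2 mm.
- **Containers:** all three look upright in the final views. Each cap is within about 1–2 mm of where it was at the start, judged by eye in the top view.
- **Jar:** at the same pixel as at the start.
- **Gripper:** open and clear of everything, with the arm about 0.25 m above the empty side tray.

The cameras disagreed by 2–4 mm on the vise and pad centres, so I aimed at middle values. One harder contact reached about 38 N vertically at the wrist when setting the red can into the side tray; I saw no harm from it.

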